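Close the adjustable drilling jig

ROBOT

A 7-joint arm with a two-finger parallel gripper is mounted at the origin on a cart in front of the work surface, level with it; the furniture and walls round the work are solid. World frame = base frame: x ahead of the robot, y to its left, z up, the work surface at z = 0. Lengths are in mm, angles in rad, forces in N, time in s.
With the tool pointing down it reaches from about 425 to 1025 mm from the base axis. Payload 3.6 kg.
Tool frame: the origin (TCP) lies where the fingers leave the gripper's body, on its centre line; the fingertips stand env.tips_ahead ahead of it and the grasp point (between the pads) lies 54 mm ahead of it (env.tips_ahead is the distance from the TCP to the fingertips, in mm); z points along the fingers, y is the direction in which the jaws open and shut (so a half turn about z gives the same grasp; the last joint's range is limited). The gripper opens to 85 mm and grips with 20 to 120 N. Pads are 22 mm wide; open, the fingers measure 114 mm over their backs; the gripper's body (76 mm by 85 mm) begins 54 mm behind the grasp point. The pads swing forward as they close: fully open they stand 13 mm farther back than shut.
Start: joints at [-1.232, 0.591, 0.048, 1.609, -0.033, 0.943, -0.034], TCP at [304.07, 658.158, 303.902] pointing down, gripper open.
Joint ranges: [-2.69, 2.69], [-0.47, 2.24], [-1.27, 1.36], [0.19, 2.51], [-1.53, 4.68], [0.08, 2.07], [-3.09, 3.09]. Speed limits (rad/s): [2.57, 2.57, 3.14, 3.14, 3.14, 3.14, 3.14].

INTERFACE

Orientations are given as a unit quaternion [w, x, y, z].
In Python, from bench import env gives the robot as it stands. The module is installed in compiled form; this text tells all that it offers.
- The arm moves only by the tool jog_arm, never from a script. Its argument "rows" is one flat list of numbers, 6 for each row, row after row: the shift along the world's x, y, z normalised to -1 to 1, where 1 is 5 cm, then the turn, a rotation vector about the world's x, y, z normalised to -1 to 1, where 1 is pi rad. In form: [dx, dy, dz, rx, ry, rz, dx, dy, dz, rx, ry, rz, ...]. A call has exactly 8 rows; each row shifts and turns the commanded pose from where the row before left it; what a row does not reach is not made up. A row lasts 1/12 s, in which the tool goes at most 41.7 mm and 7.16 degrees, less where a joint would pass 70% of its speed; a pose out of reach is approached as far as the arm can. A call with a number of a shift or a turn outside -1 to 1 is refused whole. A call with a gripper value outside its range is refused whole. "grip" is the opening, from 0 (shut) to 1 (fully open), set as the call begins (left out, the last holds). The fingers move at their own pace and stop on an object; "newtons" is the grip in N (left out, the last holds). Time passes only in rows, so rows that do not move let the fingers close, or fill a call up. It gives the time, the measured TCP pose, the force and the opening at its end, in the units of the state.
- env.observe(): the state, without advancing time (a new reading comes with each control period).
- env.get_image(name): name is "scene" or "side" or "wrist"; returns the picture (480x640x3 uint8, red, green, blue); there is no depth.
- env.camera_model(name): a dict with "fx", "fy", "cx", "cy" (pixels), "distortion" ([k1, k2, p1, p2, k3] as OpenCV has them; the pictures are not rectified), "T" (4x4, takes a point from camera to world coordinates); the wrist camera has in their place "hand_eye" (4x4, takes a point from camera to tool coordinates, whose origin is the TCP and whose axes are the flange's). Camera axes: x right, y up, looking along -z (the intrinsics and any distortion apply to the point x, -y, -z); pixel columns grow to the right and rows downward; lengths in mm; the calibration is good to about 2 mm. A picture is of the moment at which its call begins: read the wrist's pose just before it. camera_model takes no time and is no camera call.
- env.job_done(): hands the job in, once; it reports no verdict.
The state is a dict: "t": time; "qpos": joint angles; "joint_vel": joint speeds; "joint_torque": joint torques, N m; "position": TCP position; "tool_rot": TCP orientation; "ft_force": force on the tool from outside, world axes, zero at the start; "ft_torque": the same for the moment, N m; "finger_gap": finger opening in mm.
Only numpy, scipy, OpenCV 4.12 (cv2) and the standard library are available. Lean on these libraries where they do the work, as an engineer would, in place of code of your own. Each camera call takes 0.05 s, during which the arm holds its last target.

TASK

Close the drilling jig for the next hole: take the aluminium drill plate off its sloping rest by the wooden handle and lower it level over the jig's two steel pins until it lies fully home on both end blocks. Then swing the red latch fully round over the plate so that it cannot lift. The pin saddle is locked wherever the last job left it along its tracks, so feel for the pins; leave the work piece against the fence and the tools round the jig where they are.

Things in the scene. Friction and masses are not known exactly. Their poses are not given: they have to be found in the camera images.
- plate_grip (a point): Centre of the wooden handle bar (90 mm along x, 24 wide in y, 28 high) on the loose aluminium drill plate, 90 (x) x 200 (y) x 15 mm, 0.3 to 0.65 kg. Point is 47 mm above the plate's underside, 32 above its top. z: out of its top face. It starts on the rest, tilted 30 deg, top leaning to the rest's -x (the robot).
- plate_hole (a point): Mouth of the plate's round locating hole (12 mm, 1.5 mm chamfer), in its underside at plate x = 0, y = +80 mm. Its mate at y = -80 mm is a slot 12 (x) x 16 mm (y). Both go right through. The two smaller bushed holes are not for pins. The plate may go on either way round.
- stand: Fixed plywood rest for the plate: board 112 x 220 mm sloping 30 deg, low at its -x side, where a lip stands 8 mm proud. Origin on the bench below the middle of the plate's place; z up, x the uphill way. Its high edge is about 82 mm above the bench.
- base: Fixed plywood base of the jig, 260 mm (y), x from -106 to +66 mm, 18 mm thick, z up. Origin on the bench, below the middle of the pin saddle's travel. Work piece and fence lie between the saddle's end blocks, lower than the plate. With the plate home its handle's centre is 89 mm above the bench, at y = 0.
- pin_track (a point): Fixed point of the base: middle of the saddle's travel, at pin-top height (56 mm). The dark saddle has end blocks (tops 42 mm above the bench) at base y = +80 and -80 mm, each with an upright steel pin 10 mm thick, 14 mm tall, last 4 mm tapering to 6 mm. Both pins stand at one base x, locked between -15 and +15 mm; which is not listed: feel or see it.
- latch (a joint): Angle of the red latch, rad: 0 parked along the base's +y in front (-x) of the plate, growing clockwise from above to its stop at 1.57 (along +x, over the plate). Starts -0.15 to 0.3; stays where left (0.05 N m). Pivot at base x = -84, y = +45 mm. Arm 18 wide, 10 thick, 77 mm long, underside 59.5 mm above the bench: 2.5 mm over a plate that is home.
- latch_knob (a point): Middle of the black knob on the latch arm, 60 mm from the pivot, 86.5 mm above the bench. The knob is round, 20 mm thick, from 73 to 99 mm above the bench.
- work_piece (a point): Centre of the work piece, a pale wooden block 45 x 100 x 22 mm lying on the base against the fence; leave it.
- bits (a point): Bystander: wooden block with upright drill bits, 45 x 150 x 124 mm; this point is 30 mm above the bench. Leave it.
- tape (a point): Bystander: yellow tape measure, 42 x 75 x 65 mm; this point is 30 mm above the bench. Leave it.
- gauge (a point): Bystander: wooden marking gauge, 60 x 200 x 70 mm; this point is 24 mm above the bench. Leave it.

How it is judged:
By the outcome, as a careful person would: the job done as asked, in the order asked, and still so for the second after the job is handed in, with the robot touching nothing.
It also fails if it takes over 69 s, if anything falls off the work surface, if the arm or the gripper's body presses on something with over 40 N, if the wrist force passes 120 N, or if a joint passes its speed limit or range.

## Working session

There is one attempt and no reset: what is moved stays moved. The work goes in short steps, Python scripts to look and compute and a tool call to move; the robot and the scene stay as the last step left them, time stands still between calls to the robot, and variables do not carry over. Pictures are saved under pics/ and viewed, and the job is handed in when it is done.

Besides the shell and the picture viewer there is one more tool, called after "Call:" by a JSON object that holds its "api" and its "payload", one argument or row to a line. jog_arm: Moves the arm, as the interface text tells. Scaled input: -1 to 1 covers 5 cm each way for a shift and pi rad each way for a turn. Its arguments: {"type":"object","properties":{"rows":{"type":"array"},"grip":{"type":"number"},"newtons":{"type":"number"}},"required":["rows"]}

```bash
mkdir -p pics; python3 - <<'E'
from bench import env
import cv2
s=env.observe(); print(s); print(env.tips_ahead)
for n in("scene","side","wrist"):
    print(n,env.camera_model(n))
    cv2.imwrite(f"pics/{n}0.png",env.get_image(n)[:,:,::-1])
E
```

```text
{'t': 0.0, 'qpos': array([-1.2315216 ,  0.59209279,  0.04828888,  1.60988173, -0.03327168,
        0.94266237, -0.03364995]), 'joint_vel': array([ 0.00091377,  0.00062681, -0.00042626, -0.00141496, -0.00254979,
        0.00147294,  0.00012596]), 'joint_torque': array([ 6.26788460e-04, -5.48710120e+01,  1.54694315e+00, -1.98118615e+01,
        9.40303813e-03,  9.08814662e-03,  1.80613148e-05]), 'position': array([303.75778902, 657.54421654, 302.73720776]), 'tool_rot': array([-1.70250981e-04,  2.14626930e-01,  9.76695462e-01, -1.10712561e-03]), 'ft_force': array([-0.23227186,  0.39635966, -0.38975218]), 'ft_torque': array([-0.00425009,  0.06599961,  0.04610053]), 'finger_gap': 85.54835214205082}
72.6
scene {'fx': 484.7634818033853, 'fy': 484.7634818033853, 'cx': 320.0589089162026, 'cy': 254.20387837638387, 'distortion': array([-0.07273294,  0.        ,  0.        ,  0.        ,  0.        ]), 'T': array([[ 7.85043304e-01,  2.81378516e-01, -5.51845215e-01,
         3.21844658e+01],
       [-6.19365777e-01,  3.70432341e-01, -6.92218112e-01,
        -6.88845809e+02],
       [ 9.64600972e-
[... 542 characters left out ...]
03,  8.21780470e-01,  5.69792794e-01,
         8.51041339e+02],
       [ 0.00000000e+00,  0.00000000e+00,  0.00000000e+00,
         1.00000000e+00]])}
wrist {'fx': 382.3720689627177, 'fy': 382.3720689627177, 'cx': 318.7790061144177, 'cy': 242.62473457110997, 'distortion': array([-0.05337795,  0.        ,  0.        ,  0.        ,  0.        ]), 'hand_eye': array([[ 3.48092150e-04,  9.47166707e-01,  3.20741497e-01,
         8.38863416e+01],
       [ 9.99999939e-01, -3.36330652e-04, -9.20708226e-05,
        -1.38282901e+00],
       [ 2.06687786e-05,  3.20741509e-01, -9.47166767e-01,
        -7.03913232e+01],
       [ 0.00000000e+00,  0.00000000e+00,  0.00000000e+00,
         1.00000000e+00]])}
```

View pics/scene0.png

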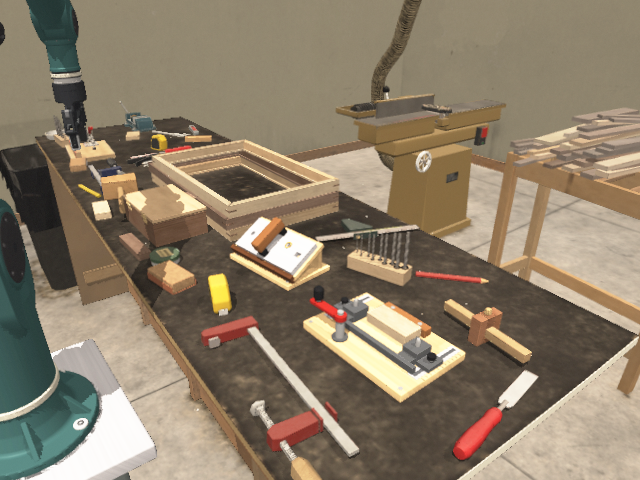

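View pics/side0.png

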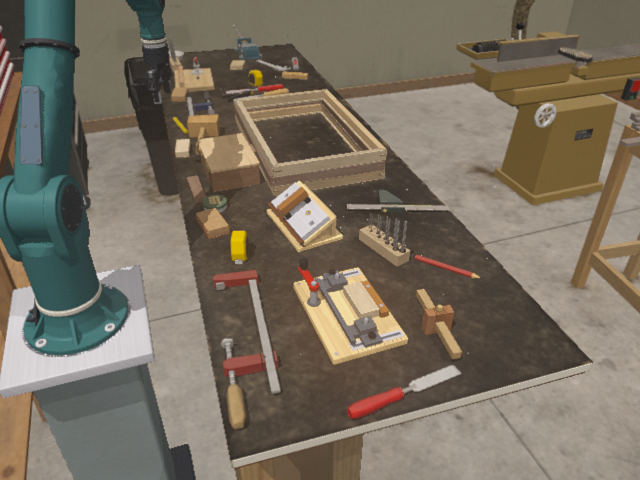

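View pics/wrist0.png

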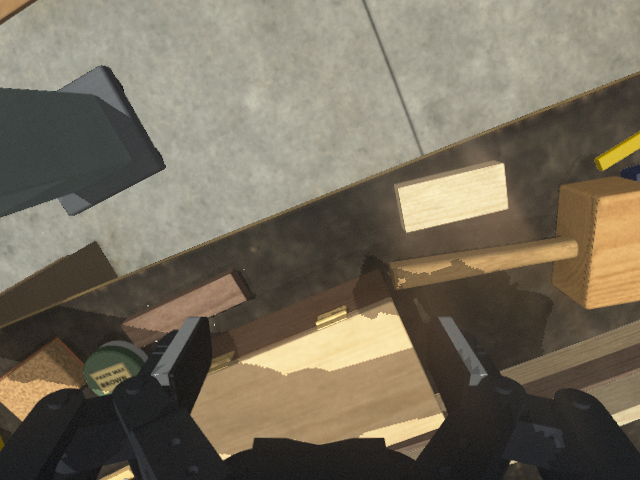

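```bash
cat > h.py <<'E'
import numpy as np, cv2
from scipy.spatial.transform import Rotation as R
from bench import env
def Rq(q): return R.from_quat([q[1],q[2],q[3],q[0]])
def cam(n,pos=None,q=None):
    c=env.camera_model(n); K=np.array([[c['fx'],0,c['cx']],[0,c['fy'],c['cy']],[0,0,1]])
    if 'T' in c: T=np.array(c['T'])
    else:
        F=np.eye(4);F[:3,:3]=Rq(q).as_matrix();F[:3,3]=pos; T=F@np.array(c['hand_eye'])
    return K,np.array(c['distortion']),T
def ray(C,uv):
    K,D,T=C; p=cv2.undistortPoints(np.array([[uv]],float),K,D)[0,0]
    d=T[:3,:3]@np.array([p[0],-p[1],-1]); return T[:3,3],d/np.linalg.norm(d)
def proj(C,P):
    K,D,T=C; P=np.atleast_2d(P).astype(float); X=(P-T[:3,3])@T[:3,:3]; X=X*[1,-1,-1]
    return cv2.projectPoints(X,np.zeros(3),np.zeros(3),K,D)[0][:,0]
def atz(C,uv,z):
    o,d=ray(C,uv); return o+d*(z-o[2])/d[2]
def tri(obs):
    A=np.zeros((3,3));b=np.zeros(3);L=[]
    for C,uv in obs:
        o,d=ray(C,uv);M=np.eye(3)-np.outer(d,d);A+=M;b+=M@o;L.append((M,o))
    X=np.linalg.solve(A,b); return X,[float(np.linalg.norm(M@(X-o))) for M,o in L]
def crop(img,x0,y0,w,h,f):
    return cv2.resize(img[y0:y0+h,x0:x0+w],None,fx=f,fy=f,interpolation=cv2.INTER_CUBIC)
E
python3 - <<'E'
import cv2
from h import crop
cv2.imwrite("pics/sc1.png",crop(cv2.imread("pics/scene0.png"),200,200,200,150,4))
cv2.imwrite("pics/sc2.png",crop(cv2.imread("pics/scene0.png"),295,270,200,150,4))
cv2.imwrite("pics/sd1.png",crop(cv2.imread("pics/side0.png"),225,170,200,150,4))
cv2.imwrite("pics/sd2.png",crop(cv2.imread("pics/side0.png"),285,230,200,150,4))
E
```

```text
(no output)
```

View pics/sc1.png

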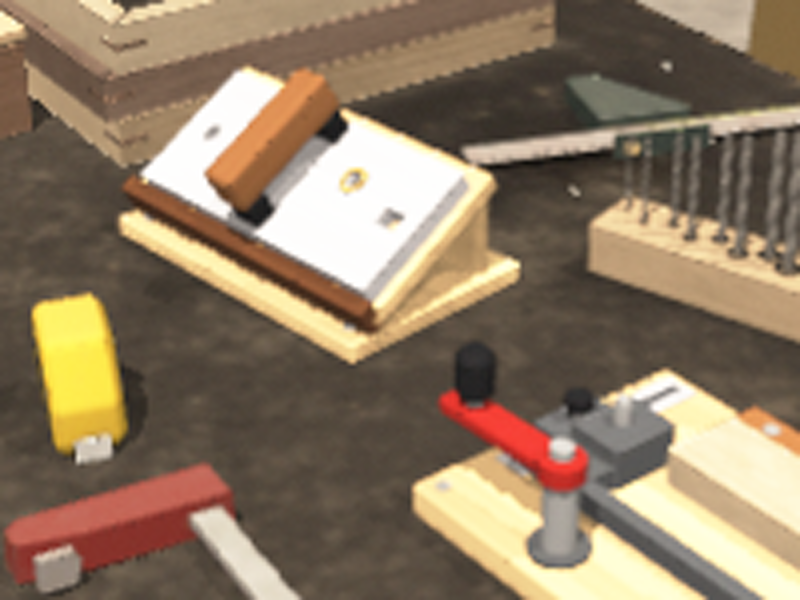

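View pics/sc2.png

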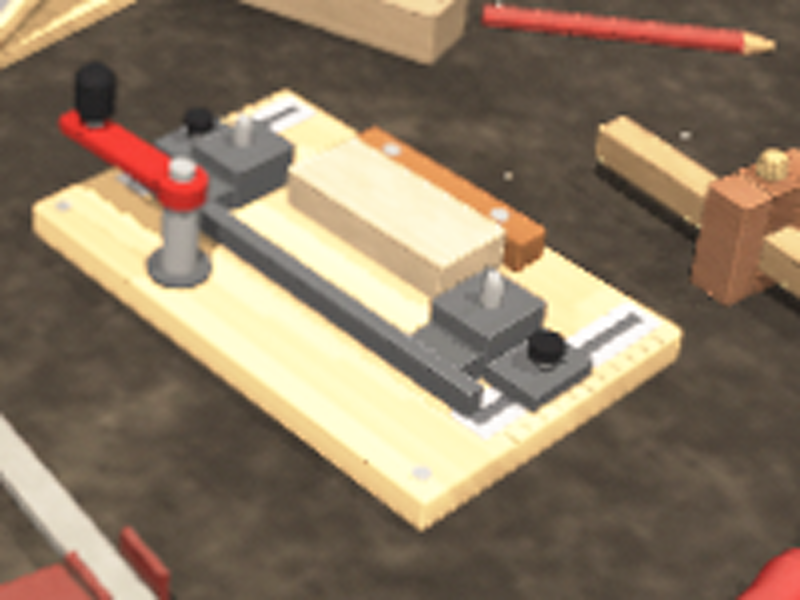

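View pics/sd1.png

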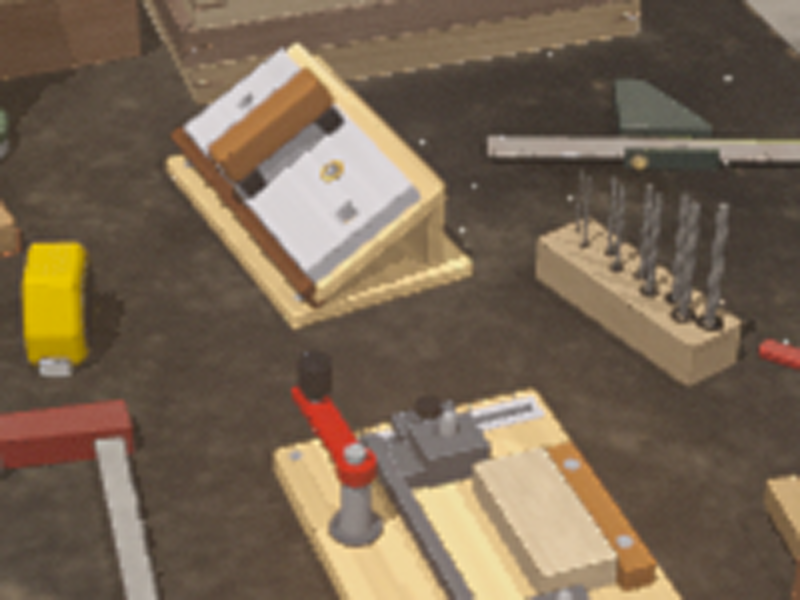

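View pics/sd2.png

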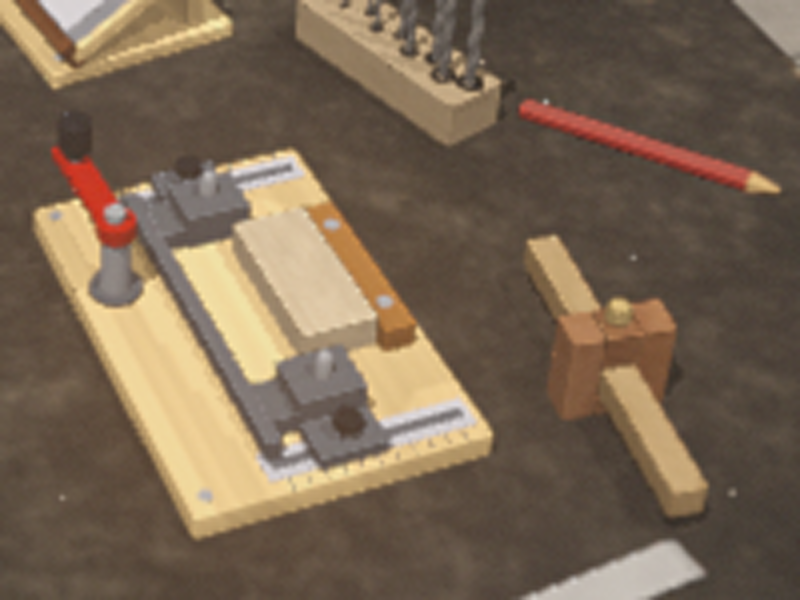

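```bash
cat > m1.py <<'E'
from h import *
S=cam("scene");D=cam("side")
o={'sc1':(S,200,200),'sc2':(S,295,270),'sd1':(D,225,170),'sd2':(D,285,230)}
def p(n,u): C,x,y=o[n]; return C,((u[0]+.5)/4-.5+x,(u[1]+.5)/4-.5+y)
pts={'pin+':('2',(243,119),(208,166)),'pin-':('2',(493,270),(324,350)),
'pivot':('2',(182,165),(115,211)),'knobtop':('2',(95,70),(75,118)),
'b--':('2',(424,512),(193,522)),'b-+':('2',(35,208),(35,212)),'b+-':('2',(680,333),(492,433)),'b++':('2',(287,92),(293,152)),
'p-+':('1',(140,180),(185,132)),'p++':('1',(245,70),(290,48)),'p+-':('1',(468,178),(420,190)),'p--':('1',(368,292),(312,278)),
'hole':('1',(212,132),(246,100)),'slot':('1',(391,216),(347,211)),'bush':('1',(353,180),(331,171)),
'h_far':('1',(304,72),(306,70)),'h_far2':('1',(341,93),(332,93)),'h_near':('1',(208,173),(213,154)),'h_near2':('1',(248,192),(240,178)),
'standhighR':('1',(495,183),(441,187)),}
for k,(i,a,b) in pts.items():
    X,e=tri([p('sc'+i,a),p('sd'+i,b)]); print(k,X.round(1),np.round(e,1))
E
python3 m1.py
```

```text
pin+ [ 586.1 -104.6   53.8] [3.5 3.5]
pin- [ 587.  -267.3   56.2] [0.8 0.8]
pivot [ 513.7 -144.3   75. ] [0.6 0.6]
knobtop [510.9 -83.9  96.9] [0.8 0.8]
b-- [ 493.5 -320.2   12.7] [1.9 1.9]
b-+ [492.5 -60.7  13.5] [1. 1.]
b+- [ 665.9 -315.4   13.1] [1.3 1.3]
b++ [659.9 -61.8  16.3] [0.6 0.6]
p-+ [533.6 280.3  33. ] [0.4 0.4]
p++ [616.  285.7  83.8] [0.6 0.6]
p+- [640.7  87.6  78.6] [0.2 0.2]
p-- [560.6  73.3  37.4] [0.6 0.6]
hole [574.5 259.8  62.5] [1.1 1.1]
slot [594.   98.4  65. ] [0.8 0.8]
bush [597.5 140.5  69.9] [0.9 0.9]
h_far [596.1 186.9 122.3] [1.3 1.3]
h_far2 [607.5 166.  113.6] [1.5 1.5]
h_near [525.9 179.6  77.9] [1.7 1.7]
h_near2 [536.9 154.5  72.1] [2.2 2.2]
standhighR [655.   83.4  76.2] [3.8 3.8]
```

Call:
{"api": "jog_arm", "payload": {
  "rows": [0.32,-0.6,0,0,0,0.011,0.32,-0.6,0,0,0,0.011,0.32,-0.6,0,0,0,0.011,0.32,-0.6,0,0,0,0.011,0.32,-0.6,0,0,0,0.011,0.32,-0.6,0,0,0,0.011,0.32,-0.6,0,0,0,0.011,0.32,-0.6,0,0,0,0.011],
  "grip": 1
}}

```text
t: 0.82
position: [432.5, 416.5, 303.7]
tool_rot: [-0.0, 0.077, 0.997, -0.0]
ft_force: [1.0, -0.4, -0.2]
finger_gap: 85.7
```

Call:
{"api": "jog_arm", "payload": {
  "rows": [0.32,-0.6,0,0,0,0.011,0.32,-0.6,0,0,0,0.011,0.32,-0.6,0,0,0,0.011,0.32,-0.6,0,0,0,0.011,0.32,-0.6,0,0,0,0.011,0.32,-0.6,0,0,0,0.011,0.32,-0.6,0,0,0,0.011,0.32,-0.6,0,0,0,0.013]
}}

```text
t: 1.48
position: [560.5, 176.5, 303.7]
tool_rot: [-0.0, -0.064, 0.998, -0.0]
ft_force: [0.6, 0.0, 0.0]
finger_gap: 85.1
```

```bash
cat > look.py <<'E'
import sys,json
from h import *
n=sys.argv[1]
s=env.observe(); im=env.get_image("wrist")
cv2.imwrite(f"pics/{n}.png",im[:,:,::-1])
json.dump(dict(pos=list(s['position']),q=list(s['tool_rot'])),open(f"pics/{n}.json","w"))
print(s['t'],s['position'].round(2),s['tool_rot'].round(4),s['qpos'].round(2),s['ft_force'].round(1),s['finger_gap'])
E
python3 look.py w1
```

```text
1.4833 [560.45 176.5  303.75] [-2.000e-04 -6.410e-02  9.979e-01 -1.000e-04] [-0.35  0.42 -0.05  1.92  0.03  0.8   1.29] [0.6 0.  0. ] 85.09230211303864
```

View pics/w1.png

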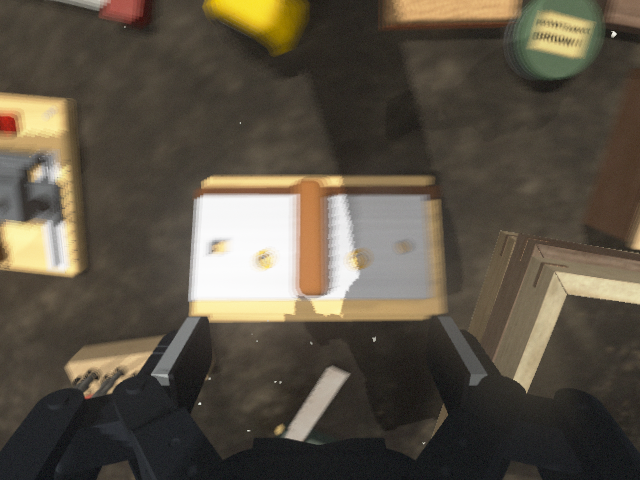

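```bash
python3 - <<'E'
import cv2
from h import crop
cv2.imwrite("pics/w1c.png",crop(cv2.imread("pics/w1.png"),180,165,266,166,3))
E
```

```text
(no output)
```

View pics/w1c.png

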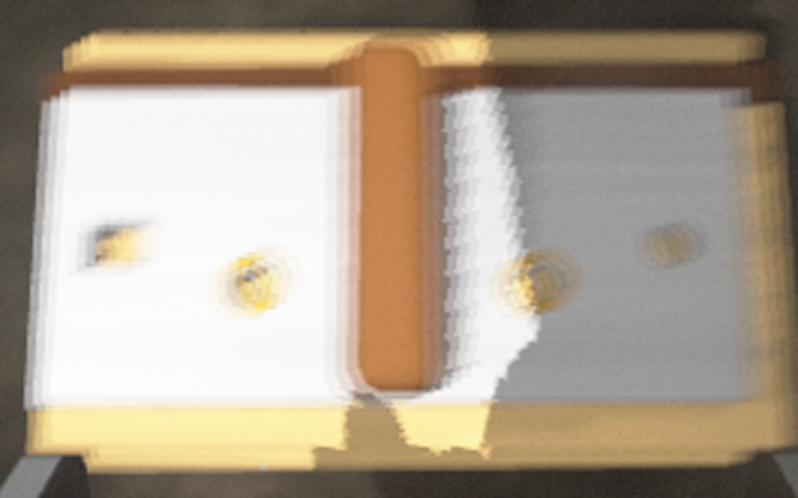

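```bash
python3 look.py w2; python3 - <<'E'
import cv2
from h import crop
cv2.imwrite("pics/w2c.png",crop(cv2.imread("pics/w2.png"),180,165,266,166,3))
E
```

```text
1.5333 [564.5  167.42 303.85] [ 0.0013 -0.0593  0.9982 -0.0032] [-0.34  0.42 -0.04  1.92  0.03  0.8   1.29] [ 2.4 -5.2  0.9] 85.46248900975449
```

View pics/w2c.png

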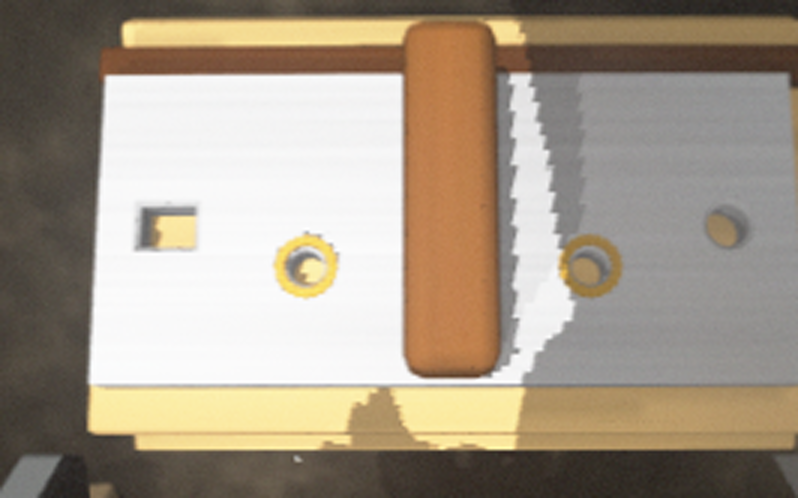

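```bash
python3 look.py w3;python3 look.py w4; python3 - <<'E'
import cv2
from h import crop
cv2.imwrite("pics/w4c.png",crop(cv2.imread("pics/w4.png"),180,165,266,166,3))
E
```

```text
1.5833 [563.14 170.13 303.77] [ 7.000e-04 -5.770e-02  9.983e-01 -2.200e-03] [-0.34  0.42 -0.04  1.92  0.03  0.8   1.29] [ 0.7 -1.2 -0.1] 85.68321122042475
1.6333 [561.58 173.75 303.66] [ 1.000e-04 -5.930e-02  9.982e-01 -1.000e-03] [-0.34  0.42 -0.04  1.92  0.03  0.8   1.28] [-0.3  0.7  0.4] 85.92838973435921
```

View pics/w4c.png

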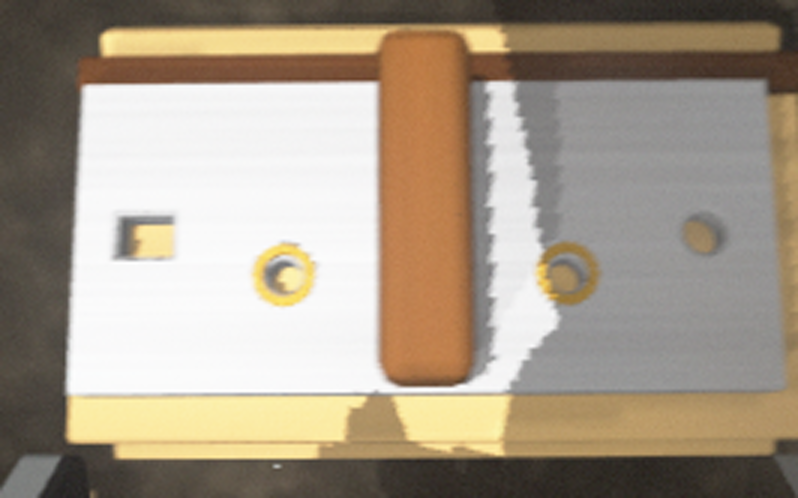

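View pics/w4.png

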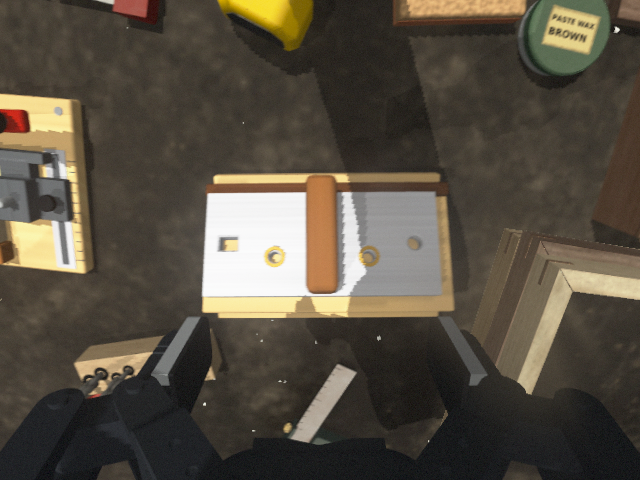

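```bash
cat > m2.py <<'E'
from m1 import *
import json
from scipy.optimize import least_squares
j=json.load(open('pics/w4.json')); W=cam('wrist',j['pos'],j['q'])
def pw(u): return (u[0]+.5)/3-.5+180,(u[1]+.5)/3-.5+165
mod={'p-+':(-45,100,15),'p++':(45,100,15),'p+-':(45,-100,15),'p--':(-45,-100,15),'hole':(0,80,15),'slot':(0,-80,15),
'h_far':(45,12,61),'h_far2':(45,-12,61),'h_near':(-45,12,61),'h_near2':(-45,-12,61)}
obs=[]
for k in mod:
    i,a,b=pts[k]
    for n,u in(('sc',a),('sd',b)):
        C,uv=p(n+i,u); obs.append((k,n,C,uv))
for k,u in {'p--':(83,83),'p-+':(767,79),'p+-':(67,394),'p++':(785,390),'hole':(703,234),'slot':(145,237),'h_near2':(379,31),'h_near':(469,31),'h_far2':(381,385),'h_far':(471,385)}.items():
    obs.append((k,'w',W,pw(u)))
def pose(v): 
    r=R.from_euler('ZYX',v[3:6]); return r
def f(v):
    r=pose(v); out=[]
    for k,n,C,uv in obs: out+=list(proj(C,r.apply(mod[k])+v[:3])[0]-uv)
    return np.array(out)
s=least_squares(f,[588,180,50,.127,-.52,0],loss='soft_l1')
print(s.x[:3],np.degrees(s.x[3:]))
e=s.fun.reshape(-1,2)
for (k,n,_,_),x in zip(obs,e): print(k,n,x.round(1))
# per group fits
for grp in (['w'],['sc','sd']):
    o2=obs; obs=[q for q in o2 if q[1] in grp]; t=least_squares(f,s.x,loss='soft_l1'); print(grp,t.x[:3],np.degrees(t.x[3:]));obs=o2
r=pose(s.x); print('grip',r.apply((0,0,47))+s.x[:3],'n',r.apply((0,0,1)))
c=r.apply((0,0,47))+s.x[:3]
print('TCP grasp',c+54*r.apply((0,0,1)))
E
python3 m2.py | grep -v '\[.*\] \[.*\]$'
```

```text
p-+ sc [ 0.7 -1.3]
p-+ sd [ 0.  -0.4]
p++ sc [-1.4  1. ]
p++ sd [-1.6  1.3]
p+- sc [-0.6 -0.1]
p+- sd [-1.2  0.3]
p-- sc [-1.1  0.3]
p-- sd [-1.3 -0.3]
hole sc [-0.1  0.5]
hole sd [0.  1.2]
slot sc [-0.1  1.6]
slot sd [0.1 1.9]
h_far sc [-0.2 -1.6]
h_far sd [ 0.7 -0.7]
h_far2 sc [-2.6 -3.9]
h_far2 sd [-1.9 -2.4]
h_near sc [-1.9  0.3]
h_near sd [-2.3 -1.1]
h_near2 sc [-5.2 -0.9]
h_near2 sd [-5.4 -2.7]
p-- w [1.4 2.1]
p-+ w [-2.   1.5]
p+- w [1.9 0. ]
p++ w [-1.9  0.1]
hole w [-0.6 -0.1]
slot w [0.9 0.2]
h_near2 w [-1.7  0.2]
h_near w [-0.4 -0.1]
h_far2 w [-2.6  0.2]
h_far w [ 0.4 -0. ]
grip [568.12286966 174.96161435  89.07952294] n [-0.47873227 -0.07123991  0.87506588]
TCP grasp [542.27132711 171.1146591  136.3330803 ]
```

```bash
python3 m2.py | grep '\[.*\] \[.*\]$' | tail -3
```

```text
[590.62328633 178.30989022  47.95142672] [  7.16901248 -28.94102812   0.62675965]
['w'] [588.99217454 178.25172627  51.07532282] [  7.15701554 -28.55961247   0.06614479]
['sc', 'sd'] [595.89222816 183.90156057  43.96117096] [  7.70129122 -29.54311007   1.72920437]
```

Call:
{"api": "jog_arm", "payload": {
  "rows": [-0.135,-0.022,-0.268,0.0026,-0.0207,0,-0.135,-0.022,-0.268,0.0026,-0.0207,0,-0.135,-0.022,-0.268,0.0026,-0.0207,0,-0.135,-0.022,-0.268,0.0026,-0.0207,0,-0.135,-0.022,-0.268,0.0026,-0.0207,0,-0.135,-0.022,-0.268,0.0026,-0.0207,0,-0.135,-0.022,-0.268,0.0026,-0.0207,0,-0.135,-0.022,-0.268,0.0026,-0.0207,0]
}}

```text
t: 2.35
position: [522.2, 166.5, 226.3]
tool_rot: [0.19, -0.06, 0.98, -0.005]
ft_force: [0.4, -0.5, -0.5]
finger_gap: 86.0
```

Call:
{"api": "jog_arm", "payload": {
  "rows": [0,0,0,0,0,0,0,0,0,0,0,0,0,0,0,0,0,0,0,0,0,0,0,0,0,0,0,0,0,0,0,0,0,0,0,0,0,0,0,0,0,0,0,0,0,0,0,0]
}}

```text
t: 3.02
position: [524.2, 164.2, 227.1]
tool_rot: [0.191, -0.058, 0.98, -0.005]
ft_force: [-0.9, 0.4, -0.5]
finger_gap: 85.4
```

```bash
python3 look.py w5
```

```text
3.0167 [524.23 164.19 227.15] [ 0.1912 -0.0576  0.9798 -0.0051] [-0.56  0.43  0.14  2.26  0.76  0.13  0.51] [-0.9  0.4 -0.5] 85.35502823290624
```

View pics/w5.png

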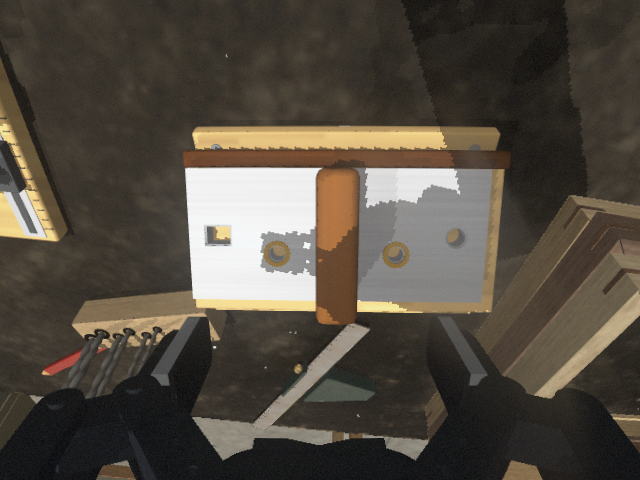

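```bash
python3 - <<'E'
import cv2
from h import crop
cv2.imwrite("pics/w5c.png",crop(cv2.imread("pics/w5.png"),175,120,340,210,2.35))
E
```

```text
(no output)
```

View pics/w5c.png

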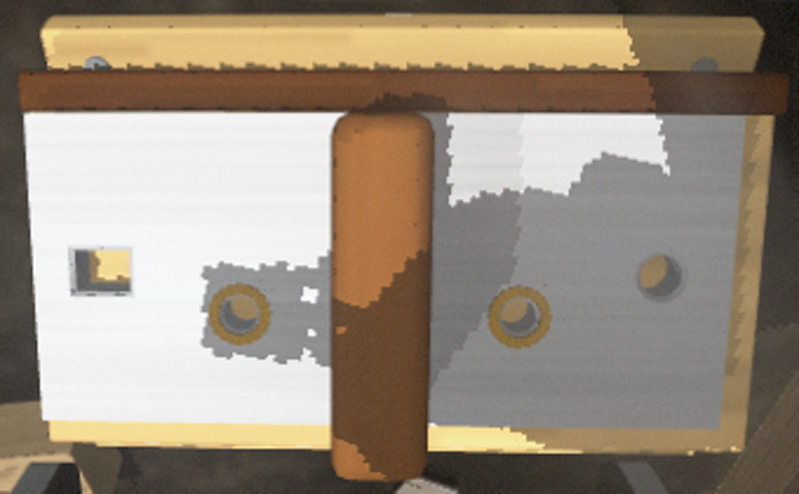

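```bash
cat > m3.py <<'E'
import io,contextlib
with contextlib.redirect_stdout(io.StringIO()):
    from m2 import *
j=json.load(open('pics/w5.json')); W5=cam('wrist',j['pos'],j['q'])
def p5(u): return (u[0]+.5)/2.35-.5+175,(u[1]+.5)/2.35-.5+120
obs=[q for q in obs if q[1]=='w' ]
for k,u in {'p+-':(43,418),'p++':(722,428),'hole':(659,277),'slot':(100,271),'h_near2':(330,113),'h_near':(434,113),'h_far2':(331,480),'h_far':(428,480),'p--':(23,112),'p-+':(743,117)}.items():
    obs.append((k,'w5',W5,p5(u)))
import m2
m2.obs=obs
s=least_squares(m2.f,[588,180,50,.127,-.52,0],loss='soft_l1'); print('free',s.x[:3],np.degrees(s.x[3:]))
t=least_squares(lambda v:m2.f([*v,-np.pi/6,0]),[588,180,50,.127],loss='soft_l1'); print('fix',t.x[:3],np.degrees(t.x[3]))
for (k,n,_,_),x in zip(obs,t.fun.reshape(-1,2)): print(k,n,x.round(1))
r=pose([*t.x,-np.pi/6,0]); print('grip',r.apply((0,0,47))+t.x[:3],'n',r.apply((0,0,1)))
r=pose(s.x); print('gripfree',r.apply((0,0,47))+s.x[:3])
E
python3 m3.py
```

```text
free [589.92661954 177.65022343  50.69388623] [ 7.18686118e+00 -2.95140513e+01 -1.38936724e-02]
fix [590.19532473 177.70971555  50.70861664] 7.1942581444366525
p-- w [0.1 1.5]
p-+ w [-2.3  1.4]
p+- w [-0.1 -0. ]
p++ w [-1.6  0. ]
hole w [-0.6 -0.3]
slot w [-0.4 -0.3]
h_near2 w [-1.6 -1.4]
h_near w [-0.3 -1.6]
h_far2 w [-2.6 -1.1]
h_far w [ 0.8 -1.3]
p+- w5 [0.8 0.1]
p++ w5 [-2.1 -0.1]
hole w5 [ 0.6 -0.2]
slot w5 [1.3 0.1]
h_near2 w5 [ 0.5 -0.3]
h_near w5 [ 1.3 -0.1]
h_far2 w5 [-0.3  2.3]
h_far w5 [0.1 3. ]
p-- w5 [1.7 0.7]
p-+ w5 [0.1 0. ]
grip [566.88033421 174.76672104  91.41181061] n [-0.49606363 -0.0626169   0.8660254 ]
gripfree [566.95316659 174.76484079  91.59492566]
```

```bash
cat > d.py <<'E'
# target: pos, tilt(deg, + = top leans to -x), yaw of tool-y axis minus 90
import sys
from h import *
def tgt(yaw,tilt):
    # tool y = plate y ; tool x=-plate x at tilt0
    B=R.from_matrix(np.array([[-1,0,0],[0,1,0],[0,0,-1]]).T)
    return R.from_euler('ZY',[yaw,-tilt],degrees=True)*B
def delta(pos,yaw,tilt,n=8):
    s=env.observe(); d=np.array(pos)-s['position']; rv=(tgt(yaw,tilt)*Rq(s['tool_rot']).inv()).as_rotvec()
    print('mm',d.round(1),'deg',np.degrees(rv).round(2),'| per row',(d/50/n).round(4),(rv/np.pi/n).round(5))
if __name__=='__main__':
    a=list(map(float,sys.argv[1:])); delta(a[:3],a[3],a[4],int(a[5]) if len(a)>5 else 8)
E
python3 d.py 537.7 171.1 201.5 7.19 15; python3 d.py 553.1 173 143.6 7.19 15
```

```text
mm [ 13.5   6.9 -25.6] deg [1.   7.15 0.71] | per row [ 0.0338  0.0173 -0.0641] [0.00069 0.00496 0.00049]
mm [ 28.9   8.8 -83.5] deg [1.   7.15 0.71] | per row [ 0.0723  0.0221 -0.2088] [0.00069 0.00496 0.00049]
```

Call:
{"api": "jog_arm", "payload": {
  "rows": [0.068,0.035,-0.128,0.0014,0.0099,0.001,0.068,0.035,-0.128,0.0014,0.0099,0.001,0.068,0.035,-0.128,0.0014,0.0099,0.001,0.068,0.035,-0.128,0.0014,0.0099,0.001,0,0,0,0,0,0,0,0,0,0,0,0,0,0,0,0,0,0,0,0,0,0,0,0]
}}

```text
t: 3.73
position: [537.2, 171.2, 201.6]
tool_rot: [0.131, -0.063, 0.989, 0.008]
ft_force: [0.8, -0.4, -1.4]
finger_gap: 85.3
```

```bash
python3 d.py 553.1 173 143.6 7.19 15;python3 -c "
from h import *
print(env.observe()['qpos'].round(3))"
```

```text
mm [ 15.9   1.8 -58. ] deg [ 0.03  0.03 -0.05] | per row [ 0.0398  0.0045 -0.1451] [ 2.e-05  2.e-05 -3.e-05]
[-0.297  0.493 -0.163  2.182  0.622  0.269  0.681]
```

Good. Descend.

Call:
{"api": "jog_arm", "payload": {
  "rows": [0.053,0.006,-0.193,0,0,0,0.053,0.006,-0.193,0,0,0,0.053,0.006,-0.193,0,0,0,0.053,0.006,-0.193,0,0,0,0.053,0.006,-0.193,0,0,0,0.053,0.006,-0.193,0,0,0,0,0,0,0,0,0,0,0,0,0,0,0]
}}

```text
t: 4.4
position: [553.4, 173.1, 142.5]
tool_rot: [0.13, -0.063, 0.99, 0.008]
ft_force: [0.7, 0.7, 0.7]
finger_gap: 85.3
```

```bash
python3 look.py w6; python3 d.py 553.1 173 143.6 7.19 15
```

```text
4.4 [553.37 173.06 142.52] [ 0.1297 -0.0626  0.9895  0.0078] [-0.39  0.61 -0.03  2.18  0.7   0.14  0.6 ] [0.7 0.7 0.7] 85.26091200312136
mm [-0.4 -0.1  0.5] deg [ 0.02 -0.02 -0.04] | per row [-0.001  -0.0003  0.0012] [ 2.e-05 -2.e-05 -3.e-05]
```

View pics/w6.png

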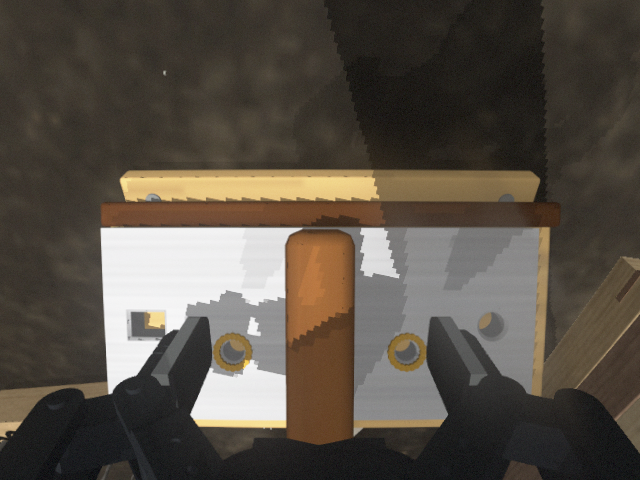

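Call:
{"api": "jog_arm", "payload": {
  "rows": [0,0,0,0,0,0,0,0,0,0,0,0,0,0,0,0,0,0,0,0,0,0,0,0,0,0,0,0,0,0,0,0,0,0,0,0,0,0,0,0,0,0,0,0,0,0,0,0],
  "grip": 0,
  "newtons": 90
}}

```text
t: 5.12
position: [553.5, 173.1, 144.1]
tool_rot: [0.131, -0.062, 0.989, 0.008]
ft_force: [-3.0, 0.1, 5.9]
finger_gap: 23.2
```

Call:
{"api": "jog_arm", "payload": {
  "rows": [0,0,0,0,0,0,0,0,0,0,0,0,0,0,0,0,0,0,0,0,0,0,0,0,0,0,0,0,0,0,0,0,0,0,0,0,0,0,0,0,0,0,0,0,0,0,0,0]
}}

```text
t: 5.78
position: [553.5, 173.1, 144.0]
tool_rot: [0.131, -0.062, 0.989, 0.008]
ft_force: [-3.2, -0.9, 5.5]
finger_gap: 23.1
```

```bash
python3 look.py w7
```

```text
5.7833 [553.53 173.15 144.05] [ 0.1307 -0.0624  0.9894  0.0084] [-0.39  0.61 -0.03  2.18  0.7   0.14  0.6 ] [-3.2 -0.9  5.5] 23.114644128756282
```

View pics/w7.png

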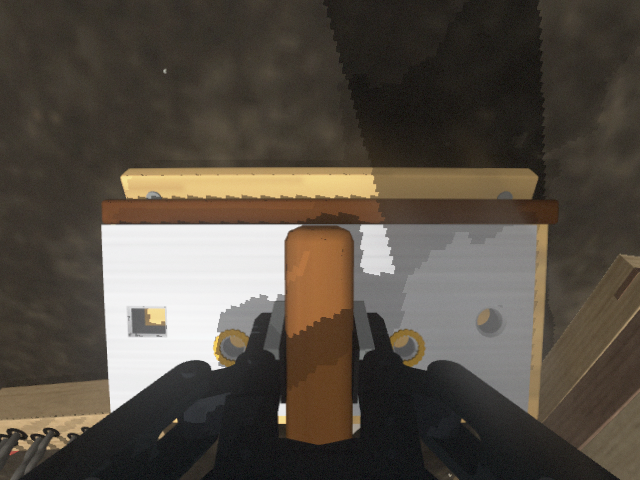

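Call:
{"api": "jog_arm", "payload": {
  "rows": [0,0,0.1,0,0,0,0,0,0.2,0,0,0,0,0,0.3,0,0,0,0,0,0.4,0,0,0,0,0,0.4,0,0,0,0,0,0.4,0,0,0,0,0,0.4,0,0,0,0,0,0.3,0,0,0]
}}

```text
t: 6.5
position: [552.6, 172.1, 269.0]
tool_rot: [0.129, -0.062, 0.99, 0.008]
ft_force: [0.3, -0.5, -5.8]
finger_gap: 22.5
```

```bash
python3 - <<'E'
from h import *
s=env.observe();print(s['qpos'].round(2),s['ft_force'],s['finger_gap'])
cv2.imwrite("pics/scene2.png",env.get_image("scene")[:,:,::-1])
E
python3 d.py 587 -100 260 0 -15
```

```text
[-0.15  0.41 -0.34  2.1   0.51  0.45  0.81] [ 0.30986859 -0.50596953 -5.75622321] 22.534052965024728
mm [  32.9 -272.8  -11.7] deg [-1.91 30.13 -6.99] | per row [ 0.0822 -0.6819 -0.0293] [-0.00133  0.02093 -0.00485]
```

View pics/scene2.png

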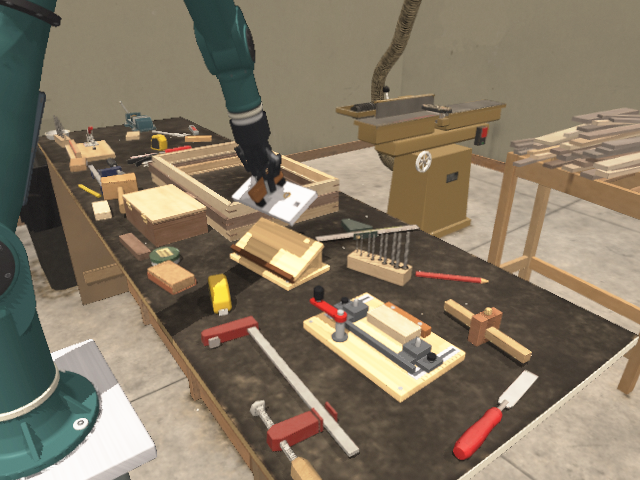

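Call:
{"api": "jog_arm", "payload": {
  "rows": [0.17,-0.45,0.04,-0.0007,0.0105,-0.0024,0.17,-0.45,0.04,-0.0007,0.0105,-0.0024,0.17,-0.45,0.04,-0.0007,0.0105,-0.0024,0.17,-0.45,0.04,-0.0007,0.0105,-0.0024,0.17,-0.45,0.04,-0.0007,0.0105,-0.0024,0.17,-0.45,0.04,-0.0007,0.0105,-0.0024,0.17,-0.45,0.04,-0.0007,0.0105,-0.0024,0.17,-0.45,0.04,-0.0007,0.0105,-0.0024]
}}

```text
t: 7.22
position: [620.6, -8.9, 282.7]
tool_rot: [-0.004, -0.032, 0.999, 0.004]
ft_force: [0.3, -0.1, -5.7]
finger_gap: 22.8
```

Call:
{"api": "jog_arm", "payload": {
  "rows": [0.17,-0.45,0.04,-0.0007,0.0105,-0.0024,0.17,-0.45,0.04,-0.0007,0.0105,-0.0024,0.17,-0.45,0.04,-0.0007,0.0105,-0.0024,0.17,-0.45,0.04,-0.0007,0.0105,-0.0024,0.17,-0.45,0.04,-0.0007,0.0105,-0.0024,0.17,-0.45,0.04,-0.0007,0.0105,-0.0024,0.17,-0.45,0.04,-0.0007,0.0105,-0.0024,0.17,-0.45,0.04,-0.0007,0.0105,-0.0024]
}}

```text
t: 7.88
position: [689.1, -188.5, 298.2]
tool_rot: [-0.135, -0.001, 0.991, -0.001]
ft_force: [-0.1, -0.0, -4.8]
finger_gap: 22.6
```

Call:
{"api": "jog_arm", "payload": {
  "rows": [0,0,0,0,0,0,0,0,0,0,0,0,0,0,0,0,0,0,0,0,0,0,0,0,0,0,0,0,0,0,0,0,0,0,0,0,0,0,0,0,0,0,0,0,0,0,0,0]
}}

```text
t: 8.55
position: [689.6, -186.6, 300.8]
tool_rot: [-0.133, -0.002, 0.991, -0.001]
ft_force: [-0.4, -1.0, -5.0]
finger_gap: 22.9
```

```bash
python3 look.py w8; python3 d.py 690 -190 300 0 -15
```

```text
8.55 [ 689.57 -186.56  300.81] [-1.327e-01 -1.600e-03  9.911e-01 -9.000e-04] [ 0.41  0.69 -0.39  1.48  0.28  1.3   1.53] [-0.4 -1.  -5. ] 22.869162079235537
mm [ 0.4 -3.4 -0.8] deg [ 0.07 -0.25 -0.18] | per row [ 0.001  -0.0084 -0.002 ] [ 5.0e-05 -1.8e-04 -1.3e-04]
```

View pics/w8.png

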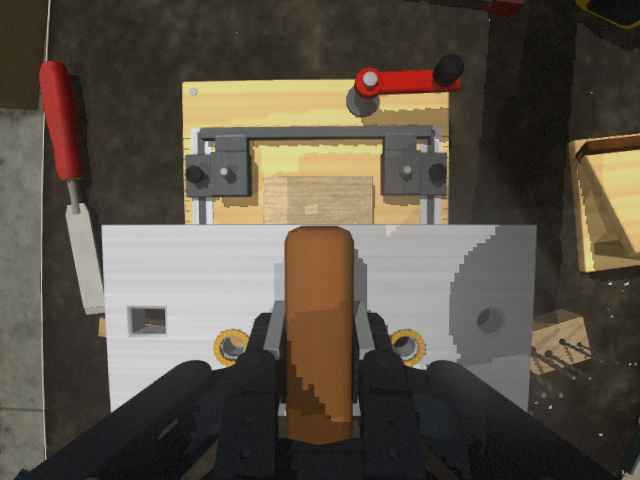

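```bash
python3 - <<'E'
import cv2
from h import crop
im=cv2.imread("pics/w8.png")
cv2.imwrite("pics/w8a.png",crop(im,175,45,290,185,2.75))
cv2.imwrite("pics/w8b.png",crop(im,95,215,450,210,1.77))
E
```

```text
(no output)
```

View pics/w8a.png

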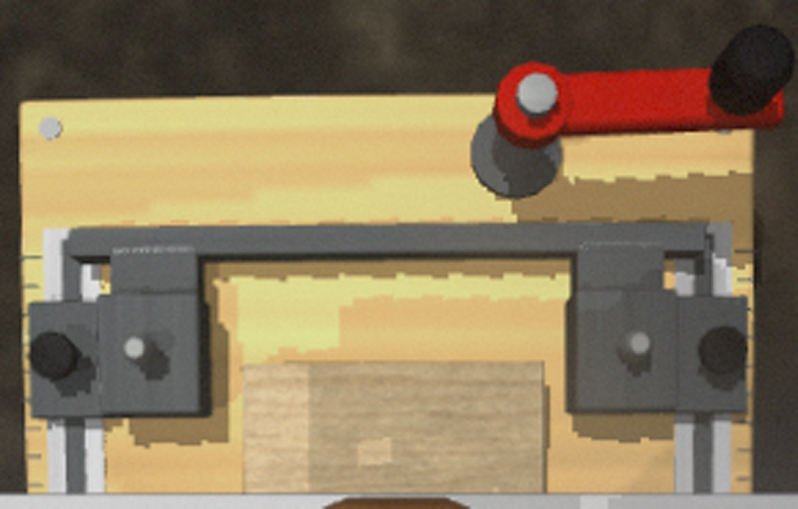

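View pics/w8b.png

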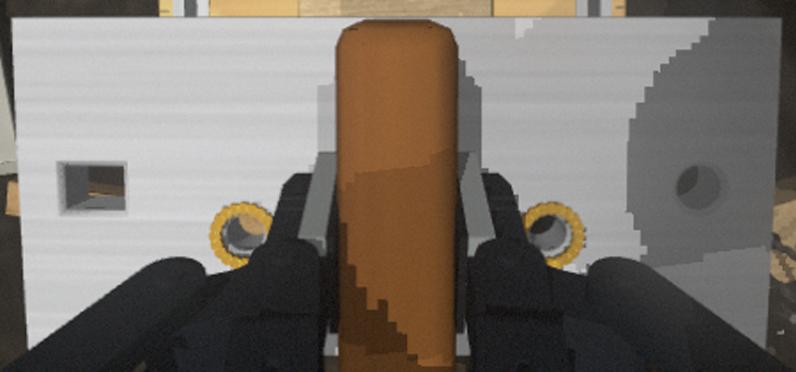

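```bash
cat > m4.py <<'E'
import json
from h import *
from scipy.optimize import least_squares
j=json.load(open('pics/w8.json')); W=cam('wrist',j['pos'],j['q'])
a=lambda u:((u[0]+.5)/2.75-.5+175,(u[1]+.5)/2.75-.5+45)
b=lambda u:((u[0]+.5)/1.77-.5+95,(u[1]+.5)/1.77-.5+215)
P={}
for k,u,z in [('pin-',(133,347),56),('pin+',(640,342),56),('b--',(21,102),18),('nail',(50,128),18),('b-+~',(500,95.5),18),('knobtop',(763,54),99),('pivot',(537,93),75),('edgeR',(752,200),18),('edgeL',(24,200),18)]:
    P[k]=atz(W,a(u),z); print(k,P[k].round(1))
d=P['pin+']-P['pin-'];print('pin sep',np.linalg.norm(d),'yaw',np.degrees(np.arctan2(-d[0],d[1])))
S,D=cam('scene'),cam('side')
for k,us,ud in (('pin-',(493,270),(324,350)),('pin+',(243,119),(208,166)),('pivot',(182,165),(115,211)),('knobtop',(95,70),(75,118))):
    u={'pin-':(133,347),'pin+':(640,342),'pivot':(537,93),'knobtop':(763,54)}[k]
    X,e=tri([(W,a(u)),(S,((us[0]+.5)/4-.5+295,(us[1]+.5)/4-.5+270)),(D,((ud[0]+.5)/4-.5+285,(ud[1]+.5)/4-.5+230))]);print('tri',k,X.round(1),np.round(e,1))
# plate pose
ob=[((0,-80,15),(92,188)),((0,80,15),(699,188)),((-45,-100,15),(12,17)),((-45,100,15),(781,17)),((-45,-11,61),(337,27)),((-45,11,61),(458,27))]
def f(v):
    r=R.from_euler('ZYX',v[3:]); return np.concatenate([proj(W,r.apply(m)+v[:3])[0]-b(u) for m,u in ob])
s=least_squares(f,[690,-187,200,0,0,0],loss='soft_l1');print('plate',s.x[:3],np.degrees(s.x[3:]));print(s.fun.reshape(-1,2).round(1))
g=lambda v:f([v[0],v[1],v[2],v[3],0,0])
t=least_squares(g,[690,-187,200,0],loss='soft_l1');print('lvl',t.x[:3],np.degrees(t.x[3]));print(t.fun.reshape(-1,2).round(1))
# expected from grasp
G=R.from_euler('ZYX',[7.194,-30,0],degrees=True); pp=np.array([590.2,177.7,50.7])
Q=lambda q:Rq(np.array(q))
g0=Q([0.1307,-0.0624,0.9894,0.0084]);x0=np.array([553.53,173.15,144.05])
rel=g0.inv()*G; rp=g0.inv().apply(pp-x0)
q=Q(j['q']); print('expected',q.apply(rp)+j['pos'],np.degrees((q*rel).as_euler('ZYX')), 'rp',rp)
E
python3 m4.py
```

```text
pin- [ 584.4 -271.4   56. ]
pin+ [ 582.3 -110.8   56. ]
b-- [ 493.5 -320.4   18. ]
nail [ 502.8 -310.1   18. ]
b-+~ [ 491.7 -152.1   18. ]
knobtop [508.7 -87.3  99. ]
pivot [ 511.5 -146.5   75. ]
edgeR [527.1 -63.   18. ]
edgeL [ 527.9 -319.5   18. ]
pin sep 160.56125703606108 yaw 0.7551161012575698
tri pin- [ 584.8 -270.1   59.2] [0.4 1.2 1.2]
tri pin+ [ 582.5 -110.5   58.5] [0.9 3.5 4.1]
tri pivot [ 512.4 -146.6   77. ] [0.2 0.8 0.9]
tri knobtop [509.  -87.3  99.5] [0.3 1.  1.1]
plate [ 673.27465637 -187.49942796  201.65075586] [ 0.16741696  1.57977371 -0.23027489]
[[ 0.7 -0.1]
 [-0.  -0.1]
 [-0.8  0.1]
 [ 0.2  0.4]
 [ 0.9 -0.1]
 [-1.1 -0.1]]
lvl [ 674.0223879  -187.51771278  202.23812352] 0.144371196283037
[[ 0.3  0.7]
 [ 0.6  1.2]
 [ 0.3  0.7]
 [-0.2  1.2]
 [ 0.3 -3.1]
 [-2.  -3. ]]
expected [ 674.36377587 -186.86338319  201.56863379] [ 0.17899355  0.307014   -0.1036988 ] rp [-11.44150918  -0.12368142  99.74312242]
```

```bash
cat > t.py <<'E'
import sys
from h import *
from d import tgt,delta
rp=np.array([-11.44,-0.12,99.74])
def tcp(x,y,z,yaw,tilt): return np.array([x,y,z])-tgt(yaw,tilt).apply(rp)
if __name__=='__main__':
    a=list(map(float,sys.argv[1:])); q=tcp(*a[:5]); print('TCP',q.round(1)); delta(q,a[3],a[4],int(a[5]) if len(a)>5 else 8)
E
python3 t.py 583.4 -191.1 110 .77 -14.7; python3 t.py 583.4 -191.1 66 .77 -14.7
```

```text
TCP [ 597.6 -190.8  209.4]
mm [-92.   -4.1 -91.4] deg [ 0.08 -0.55  0.59] | per row [-0.2299 -0.0104 -0.2286] [ 5.0e-05 -3.8e-04  4.1e-04]
TCP [ 597.6 -190.8  165.4]
mm [ -92.    -4.1 -135.4] deg [ 0.08 -0.55  0.59] | per row [-0.2299 -0.0104 -0.3386] [ 5.0e-05 -3.8e-04  4.1e-04]
```

Call:
{"api": "jog_arm", "payload": {
  "rows": [-0.3,-0.013,-0.3,0.0001,-0.0005,0.0006,-0.3,-0.013,-0.3,0,-0.0005,0.0006,-0.3,-0.013,-0.3,0,-0.0005,0.0006,-0.3,-0.013,-0.3,0,-0.0005,0.0006,-0.3,-0.013,-0.3,0,-0.0005,0.0006,-0.3,-0.013,-0.3,0,-0.0005,0.0006,0,0,0,0,0,0,0,0,0,0,0,0]
}}

```text
t: 9.27
position: [598.5, -191.3, 210.1]
tool_rot: [-0.129, -0.007, 0.992, -0.001]
ft_force: [0.6, 0.4, -4.5]
finger_gap: 22.8
```

Call:
{"api": "jog_arm", "payload": {
  "rows": [0,0,-0.2,0,0,0,0,0,-0.2,0,0,0,0,0,-0.2,0,0,0,0,0,-0.2,0,0,0,0,0,0,0,0,0,0,0,0,0,0,0,0,0,0,0,0,0,0,0,0,0,0,0]
}}

```text
t: 9.93
position: [600.1, -190.8, 171.0]
tool_rot: [-0.128, -0.007, 0.992, -0.001]
ft_force: [0.4, -0.3, -4.9]
finger_gap: 23.2
```

```bash
python3 t.py 583.4 -191.1 66 .77 -14.7; python3 - <<'E'
from h import *
s=env.observe();print(s['t'],s['ft_force'].round(2),s['ft_torque'].round(2),s['position'],s['tool_rot'])
a=env.get_image("scene")[:,:,::-1];b=env.get_image("side")[:,:,::-1]
cv2.imwrite("pics/sc3.png",a);cv2.imwrite("pics/sd3.png",b)
cv2.imwrite("pics/sc3c.png",crop(a,295,240,200,150,4))
cv2.imwrite("pics/sd3c.png",crop(b,275,210,200,150,4))
E
```

```text
TCP [ 597.6 -190.8  165.4]
mm [-2.5  0.  -5.6] deg [ 0.06  0.03 -0.03] | per row [-0.0062  0.     -0.014 ] [ 4.e-05  2.e-05 -2.e-05]
9.9333 [ 0.45 -0.28 -4.91] [ 0.01 -0.54  0.03] [ 600.12491255 -190.79975805  170.99489115] [-0.12767549 -0.00689619  0.991791   -0.00142142]
```

View pics/sc3c.png

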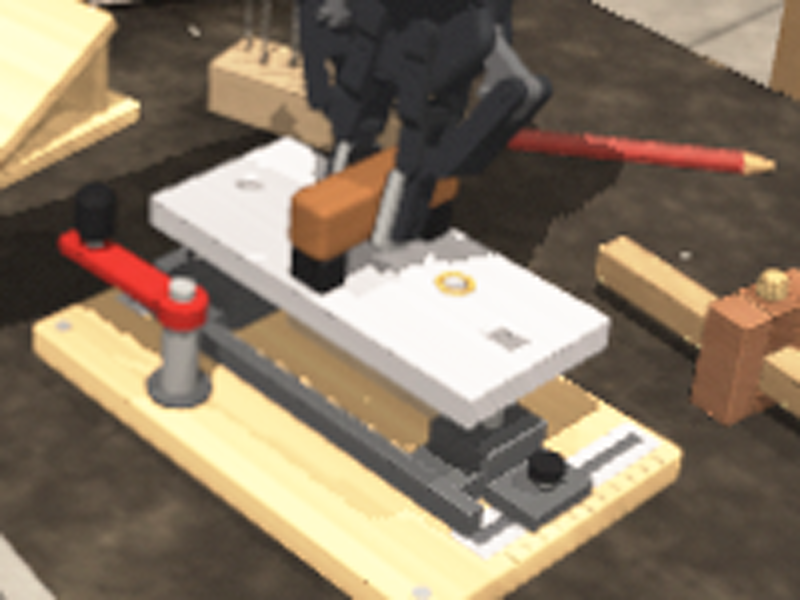

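View pics/sd3c.png

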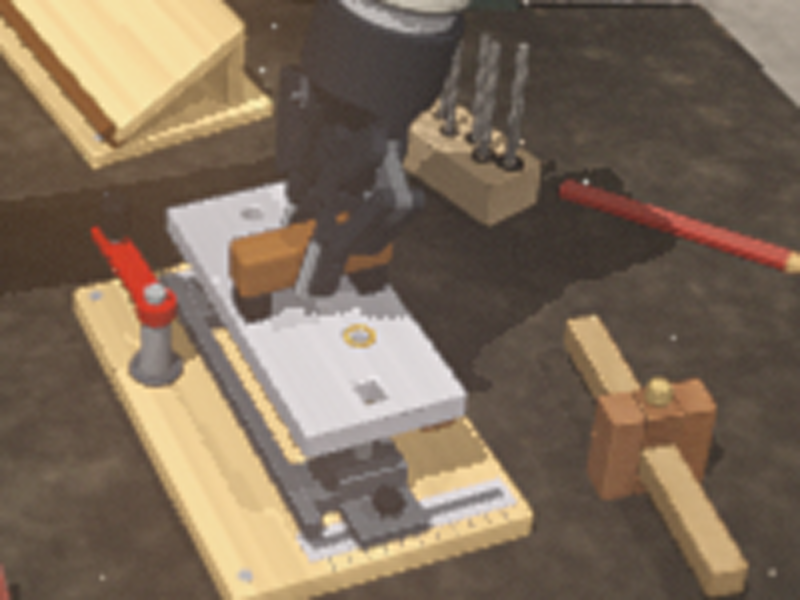

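Call:
{"api": "jog_arm", "payload": {
  "rows": [-0.025,0,-0.05,0,0,0,-0.025,0,-0.05,0,0,0,0,0,0,0,0,0,0,0,0,0,0,0,0,0,0,0,0,0,0,0,0,0,0,0,0,0,0,0,0,0,0,0,0,0,0,0]
}}

```text
t: 10.7
position: [597.2, -190.8, 165.6]
tool_rot: [-0.128, -0.007, 0.992, -0.001]
ft_force: [-0.4, -0.2, -6.0]
finger_gap: 22.9
```

```bash
python3 look.py w9; python3 t.py 583.4 -191.1 60 .77 -14.7
```

```text
10.7 [ 597.21 -190.83  165.62] [-0.1281 -0.0069  0.9917 -0.0014] [ 0.45  0.74 -0.36  1.78  0.35  0.95  1.49] [-0.4 -0.2 -6. ] 22.93236314797669
TCP [ 597.6 -190.8  159.4]
mm [ 0.4  0.1 -6.2] deg [ 0.05 -0.02 -0.03] | per row [ 0.0011  0.0001 -0.0156] [ 4.e-05 -2.e-05 -2.e-05]
```

View pics/w9.png

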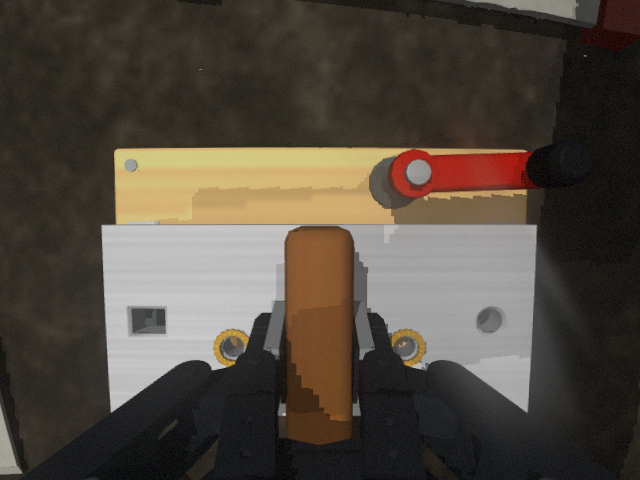

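```bash
python3 - <<'E'
from h import *
im=cv2.imread("pics/w9.png")
cv2.imwrite("pics/w9c.png",np.hstack([crop(im,123,300,50,40,8),crop(im,465,300,50,40,8)]))
import json
j=json.load(open('pics/w9.json'));W=cam('wrist',j['pos'],j['q'])
for x,y in((584.4,-271.4),(582.3,-110.8)): print(proj(W,[[x,y,56],[x,y,42]]))
E
```

```text
[[169.45429977 310.07477478]
 [178.95121366 304.08344162]]
[[470.80172267 310.48659839]
 [461.17171665 304.4690817 ]]
```

View pics/w9c.png

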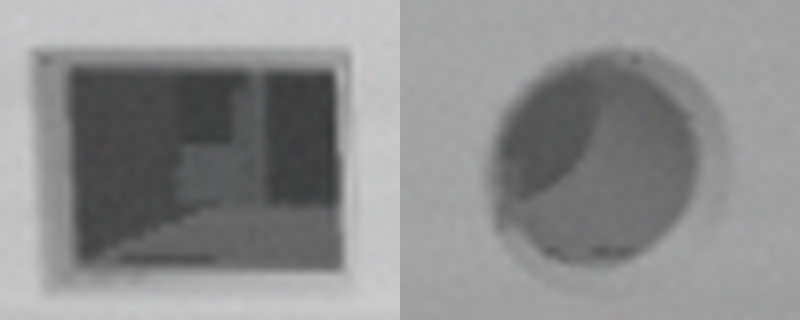

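Call:
{"api": "jog_arm", "payload": {
  "rows": [0,0,-0.03,0,0,0,0,0,-0.03,0,0,0,0,0,-0.03,0,0,0,0,0,-0.03,0,0,0,0,0,-0.03,0,0,0,0,0,-0.03,0,0,0,0,0,-0.03,0,0,0,0,0,0,0,0,0]
}}

```text
t: 11.42
position: [596.9, -190.8, 154.7]
tool_rot: [-0.129, -0.007, 0.992, -0.001]
ft_force: [-0.2, -0.3, -5.8]
finger_gap: 22.8
```

```bash
cat > st.py <<'E'
from h import *
from t import rp
s=env.observe(); q=Rq(s['tool_rot']); o=q.apply(rp)+s['position']
G=q*(R.from_quat([-0.0624,0.9894,0.0084,0.1307]).inv()*R.from_euler('ZYX',[7.194,-30,0],degrees=True))
print('t',s['t'],'F',s['ft_force'].round(1),'M',s['ft_torque'].round(2),'plate',o.round(2),np.degrees(G.as_euler('ZYX')).round(2),'gap',s['finger_gap'].round(1))
E
python3 st.py
```

```text
Traceback (most recent call last):
  File "st.py", line 5, in <module>
    print('t',s['t'],'F',s['ft_force'].round(1),'M',s['ft_torque'].round(2),'plate',o.round(2),np.degrees(G.as_euler('ZYX')).round(2),'gap',s['finger_gap'].round(1))
                                                                                                                                            ^^^^^^^^^^^^^^^^^^^^^
AttributeError: 'float' object has no attribute 'round'
```

```bash
sed -i "s/s\['finger_gap'\].round(1)/s['finger_gap']/" st.py; python3 st.py
```

```text
t 11.4167 F [-0.2 -0.3 -5.8] M [ 0.05 -0.52 -0.02] plate [ 582.53 -191.22   55.3 ] [ 0.79 -0.18 -0.07] gap 22.83447802595894
```

Call:
{"api": "jog_arm", "payload": {
  "rows": [0.01,0,-0.03,0,0,0,0,0,-0.03,0,0,0,0,0,-0.03,0,0,0,0,0,-0.02,0,0,0,0,0,0,0,0,0,0,0,0,0,0,0,0,0,0,0,0,0,0,0,0,0,0,0]
}}

```text
t: 12.08
position: [597.9, -190.7, 149.6]
tool_rot: [-0.128, -0.007, 0.992, -0.001]
ft_force: [0.9, 0.0, -6.4]
finger_gap: 23.1
```

```bash
python3 st.py
```

```text
t 12.0833 F [ 0.9  0.  -6.4] M [ 0.13 -0.83 -0.16] plate [ 583.64 -191.06   50.21] [ 0.79 -0.25 -0.07] gap 23.142180465275704
```

Call:
{"api": "jog_arm", "payload": {
  "rows": [0,0,-0.03,0,0,0,0,0,-0.03,0,0,0,0,0,-0.02,0,0,0,0,0,0,0,0,0,0,0,0,0,0,0,0,0,0,0,0,0,0,0,0,0,0,0,0,0,0,0,0,0]
}}

```text
t: 12.75
position: [597.9, -190.7, 145.5]
tool_rot: [-0.128, -0.007, 0.992, -0.001]
ft_force: [1.5, 1.5, -5.5]
finger_gap: 22.6
```

```bash
python3 st.py;  python3 - <<'E'
from h import *
a=env.get_image("scene")[:,:,::-1];b=env.get_image("side")[:,:,::-1]
cv2.imwrite("pics/sc4c.png",np.hstack([crop(a,325,280,130,110,3),crop(b,290,260,130,110,3)]))
E
```

```text
t 12.75 F [ 1.5  1.5 -5.5] M [ 0.28 -1.05 -0.19] plate [ 583.62 -191.05   46.14] [ 0.79 -0.25 -0.07] gap 22.576872984108658
```

View pics/sc4c.png

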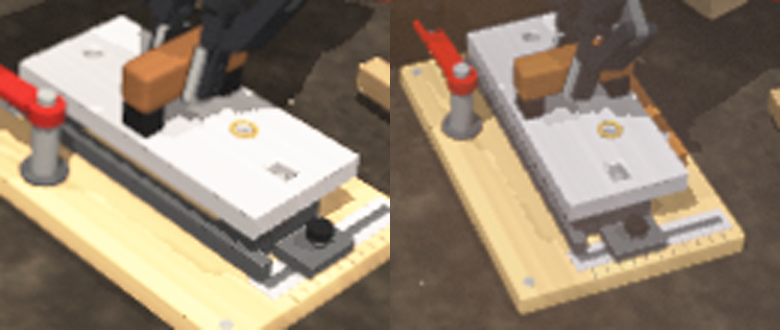

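Call:
{"api": "jog_arm", "payload": {
  "rows": [0,0,-0.02,0,0,0,0,0,-0.02,0,0,0,0,0,-0.02,0,0,0,0,0,0,0,0,0,0,0,0,0,0,0,0,0,0,0,0,0,0,0,0,0,0,0,0,0,0,0,0,0]
}}

```text
t: 13.52
position: [597.9, -190.7, 142.6]
tool_rot: [-0.128, -0.007, 0.992, -0.001]
ft_force: [1.4, 1.9, -4.7]
finger_gap: 23.1
```

```bash
python3 st.py
```

```text
t 13.5167 F [ 1.4  1.9 -4.7] M [ 0.46 -1.13 -0.32] plate [ 583.62 -191.12   43.21] [ 0.78 -0.25 -0.07] gap 23.0568163208313
```

Call:
{"api": "jog_arm", "payload": {
  "rows": [0,0,-0.02,0,0,0,0,0,-0.02,0,0,0,0,0,0,0,0,0,0,0,0,0,0,0,0,0,0,0,0,0,0,0,0,0,0,0,0,0,0,0,0,0,0,0,0,0,0,0]
}}

```text
t: 14.18
position: [597.9, -190.7, 140.8]
tool_rot: [-0.128, -0.007, 0.992, -0.001]
ft_force: [3.3, 1.5, -1.1]
finger_gap: 23.1
```

```bash
python3 st.py
```

```text
t 14.1833 F [ 3.3  1.5 -1.1] M [ 0.64 -0.92 -0.26] plate [ 583.69 -191.11   41.45] [ 0.79 -0.25 -0.08] gap 23.120514858651422
```

Call:
{"api": "jog_arm", "payload": {
  "rows": [0,0,-0.02,0,0,0,0,0,-0.02,0,0,0,0,0,0,0,0,0,0,0,0,0,0,0,0,0,0,0,0,0,0,0,0,0,0,0,0,0,0,0,0,0,0,0,0,0,0,0]
}}

```text
t: 14.85
position: [598.1, -190.7, 140.7]
tool_rot: [-0.128, -0.007, 0.992, -0.002]
ft_force: [2.1, 2.1, 9.6]
finger_gap: 22.9
```

```bash
python3 st.py;  python3 - <<'E'
from h import *
a=env.get_image("scene")[:,:,::-1];b=env.get_image("side")[:,:,::-1]
cv2.imwrite("pics/sc5c.png",np.hstack([crop(a,325,280,130,110,3),crop(b,290,260,130,110,3)]))
E
```

```text
t 14.85 F [2.1 2.1 9.6] M [ 0.82 -0.03 -0.28] plate [ 583.76 -191.16   41.34] [ 0.79 -0.21 -0.12] gap 22.880331025467743
```

View pics/sc5c.png

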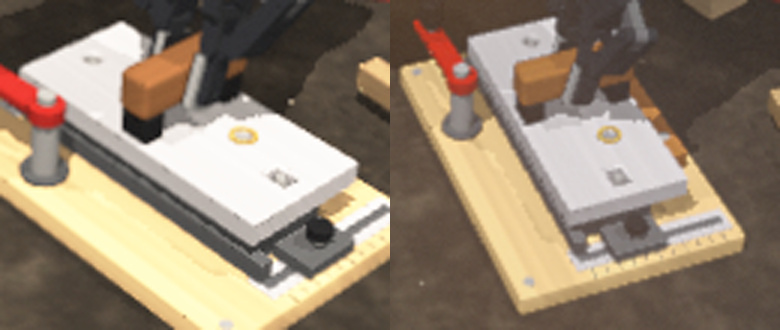

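Call:
{"api": "jog_arm", "payload": {
  "rows": [0,0,0,0,0,0,0,0,0,0,0,0,0,0,0,0,0,0,0,0,0,0,0,0,0,0,0,0,0,0,0,0,0,0,0,0,0,0,0,0,0,0,0,0,0,0,0,0],
  "grip": 0.8
}}

```text
t: 15.62
position: [597.5, -190.9, 138.4]
tool_rot: [-0.128, -0.007, 0.992, -0.001]
ft_force: [0.6, -0.2, -0.1]
finger_gap: 68.0
```

```bash
python3 st.py
```

```text
t 15.6167 F [ 0.6 -0.2 -0.1] M [ 0.01 -0.23 -0.01] plate [ 583.17 -191.33   39.07] [ 0.79 -0.19 -0.08] gap 68.02055478590296
```

Call:
{"api": "jog_arm", "payload": {
  "rows": [0,0,0.2,0,0,0,0,0,0.4,0,0,0,0,0,0.4,0,0,0,0,0,0.4,0,0,0,-0.3,0.1,0.3,0,-0.0204,0,-0.3,0.1,0.3,0,-0.0204,0,-0.3,0.1,0.3,0,-0.0204,0,-0.3,0.1,0.3,0,-0.0204,0]
}}

```text
t: 16.28
position: [537.1, -170.5, 270.1]
tool_rot: [0.001, -0.007, 1.0, -0.003]
ft_force: [-0.3, 0.4, -0.2]
finger_gap: 68.3
```

Call:
{"api": "jog_arm", "payload": {
  "rows": [0,0,0,0,0,0,0,0,0,0,0,0,0,0,0,0,0,0,0,0,0,0,0,0,0,0,0,0,0,0,0,0,0,0,0,0,0,0,0,0,0,0,0,0,0,0,0,0],
  "grip": 0
}}

```text
t: 16.95
position: [537.9, -170.8, 268.1]
tool_rot: [-0.001, -0.007, 1.0, -0.002]
ft_force: [-0.9, 0.5, -1.3]
finger_gap: -0.4
```

```bash
python3 look.py w10;python3 d.py 470 -70 210 0 0; python3 - <<'E'
from h import *
a=env.get_image("scene")[:,:,::-1];b=env.get_image("side")[:,:,::-1]
cv2.imwrite("pics/sc6.png",a);cv2.imwrite("pics/sd6.png",b)
cv2.imwrite("pics/sc6c.png",np.hstack([crop(a,325,280,130,110,3),crop(b,290,260,130,110,3)]))
E
```

```text
16.95 [ 537.88 -170.78  268.08] [-7.0e-04 -6.7e-03  1.0e+00 -2.0e-03] [ 0.55  0.47 -0.44  1.99  0.3   0.74  1.52] [-0.9  0.5 -1.3] -0.36609275483940096
mm [-67.8 100.8 -58.2] deg [ 0.23 -0.08 -0.77] | per row [-0.1695  0.252  -0.1455] [ 1.6e-04 -5.0e-05 -5.3e-04]
```

View pics/sc6c.png

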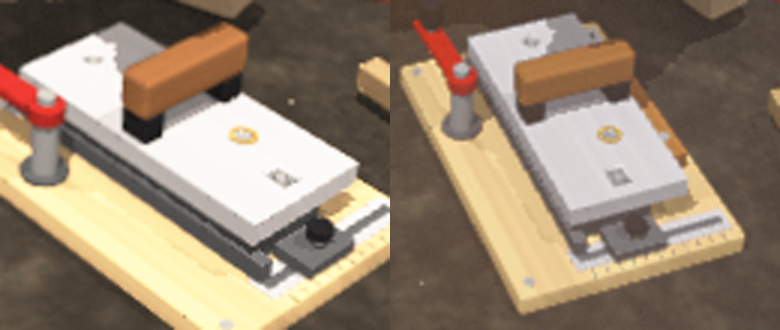

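View pics/w10.png

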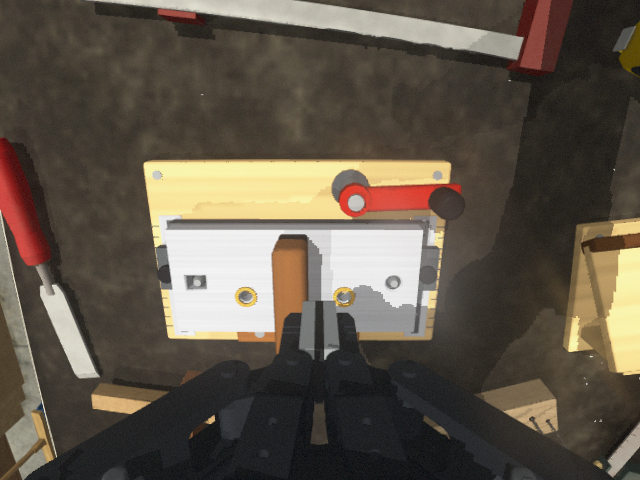

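```bash
python3 - <<'E'
from h import *
cv2.imwrite("pics/w10c.png",crop(cv2.imread("pics/w10.png"),150,150,320,200,2.5))
a=cv2.imread("pics/sc6.png");cv2.imwrite("pics/sc6d.png",crop(a,305,270,160,120,5))
a=cv2.imread("pics/sd6.png");cv2.imwrite("pics/sd6d.png",crop(a,285,245,160,120,5))
E
```

```text
(no output)
```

View pics/w10c.png

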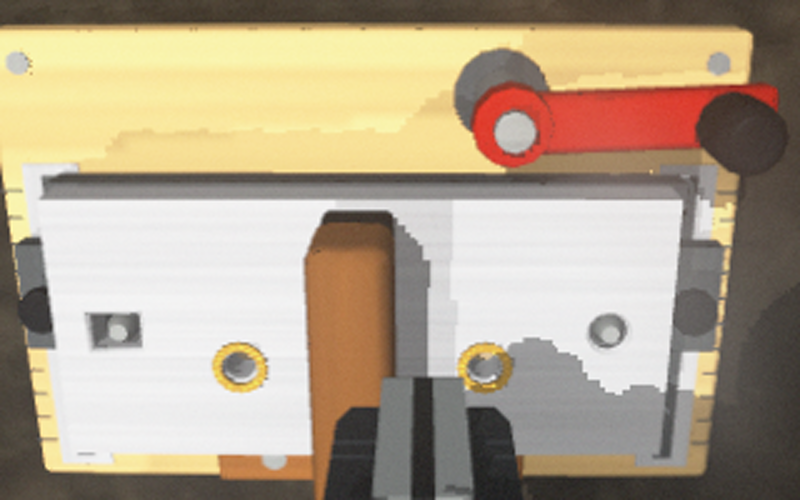

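View pics/sc6d.png

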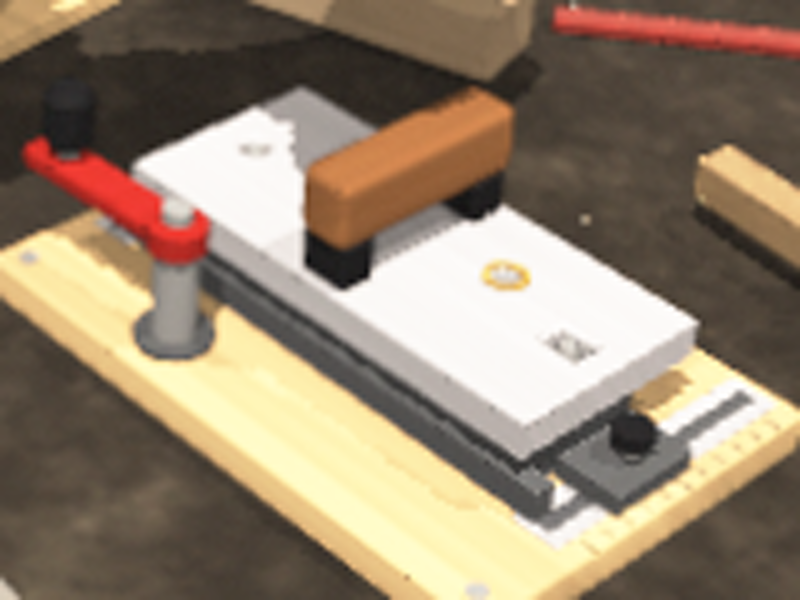

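View pics/sd6d.png

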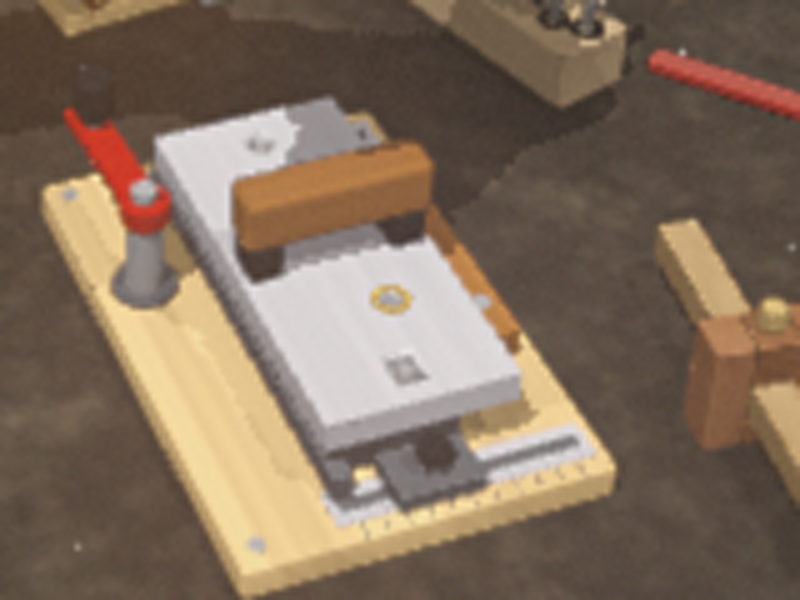

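```bash
python3 - <<'E'
from h import *
import json
j=json.load(open('pics/w10.json'));W=cam('wrist',j['pos'],j['q']);S=cam('scene');D=cam('side')
g=lambda u,f,x,y:((u[0]+.5)/f-.5+x,(u[1]+.5)/f-.5+y)
for k,a,b,c in(('--',(525,422),(326,430),(43,198)),('+-',(698,322),(520,378),(62,456)),('-+',(136,165),(157,140),(683,198))):
    X,e=tri([(S,g(a,5,305,270)),(D,g(b,5,285,245)),(W,g(c,2.5,150,150))]);print(k,X.round(1),np.round(e,1))
print('pivot',atz(W,g((516,131),2.5,150,150),75),'knob',atz(W,g((743,132),2.5,150,150),99))
E
```

```text
-- [ 540.4 -290.9   56. ] [0.7 0.6 1. ]
+- [ 628.2 -292.9   58.8] [1.1 0.5 1.5]
-+ [537.7 -91.9  55.9] [0.8 1.3 1.2]
pivot [ 512.02530336 -146.33463543   75.        ] knob [505.96748125 -90.30626501  99.        ]
```

Call:
{"api": "jog_arm", "payload": {
  "rows": [-0.17,0.24,-0.15,0,0,0,-0.17,0.24,-0.15,0,0,0,-0.17,0.24,-0.15,0,0,0,-0.17,0.24,-0.15,0,0,0,-0.17,0.24,-0.15,0,0,0,-0.17,0.24,-0.15,0,0,0,-0.17,0.22,-0.15,0,0,0,0,0,0,0,0,0]
}}

```text
t: 17.77
position: [475.5, -85.6, 215.0]
tool_rot: [-0.003, -0.009, 1.0, -0.002]
ft_force: [-0.8, 0.3, -0.5]
finger_gap: -0.2
```

Call:
{"api": "jog_arm", "payload": {
  "rows": [0,0,-0.2,0,0,0,0,0,-0.2,0,0,0,0,0,-0.2,0,0,0,0,0,-0.2,0,0,0,0,0,-0.2,0,0,0,0,0,-0.2,0,0,0,0,0,0,0,0,0,0,0,0,0,0,0]
}}

```text
t: 18.43
position: [477.8, -87.8, 155.2]
tool_rot: [-0.001, -0.007, 1.0, -0.002]
ft_force: [0.3, 0.3, -0.3]
finger_gap: 0.2
```

```bash
python3 look.py w11
```

```text
18.4333 [477.77 -87.8  155.21] [-0.0013 -0.0068  1.     -0.0021] [ 0.33  0.56 -0.32  2.23  0.45  0.41  1.22] [ 0.3  0.3 -0.3] 0.18106725535147306
```

View pics/w11.png

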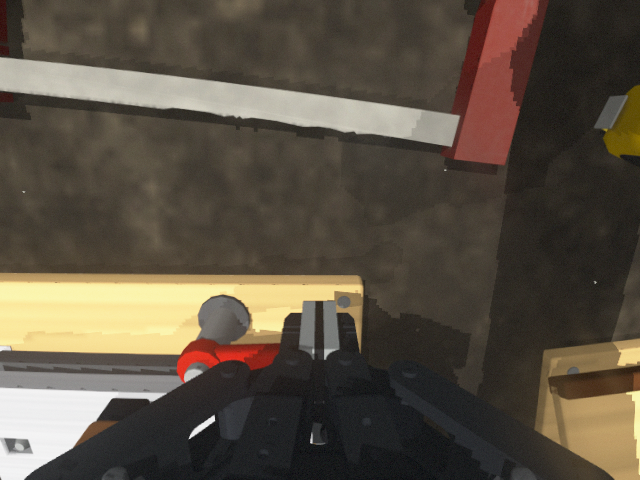

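Call:
{"api": "jog_arm", "payload": {
  "rows": [0.13,0.015,-0.03,0,0,0,0.13,0.015,-0.03,0,0,0,0.167,0.023,0,0,0,0,0.167,0.023,0,0,0,0,0.167,0.023,0,0,0,0,0.163,-0.044,0,0,0,0,0.163,-0.044,0,0,0,0,0.163,-0.044,0,0,0,0]
}}

```text
t: 19.15
position: [541.4, -89.7, 153.0]
tool_rot: [-0.0, -0.007, 1.0, -0.002]
ft_force: [-2.3, -0.4, 0.7]
finger_gap: 0.1
```

```bash
python3 st.py;python3 - <<'E'
from h import *
a=env.get_image("scene")[:,:,::-1];b=env.get_image("side")[:,:,::-1]
cv2.imwrite("pics/sc7c.png",np.hstack([crop(a,300,260,130,110,3),crop(b,280,220,130,110,3)]))
E
```

```text
t 19.15 F [-2.3 -0.4  0.7] M [-0.33  0.7  -0.08] plate [552.76 -90.06  53.29] [  0.81 -14.89  -0.28] gap 0.13209266214204227
```

View pics/sc7c.png

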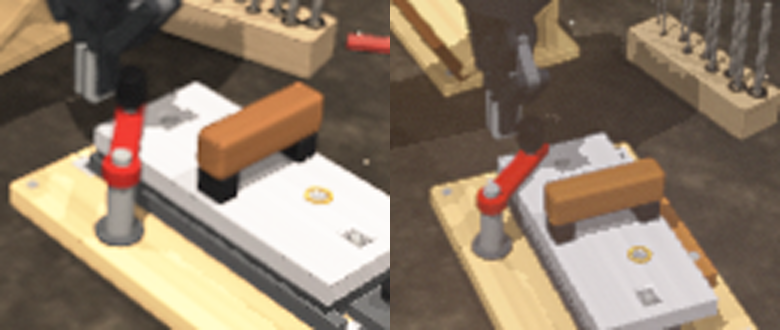

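Call:
{"api": "jog_arm", "payload": {
  "rows": [0.18,-0.155,0,0,0,0,0.18,-0.155,0,0,0,0,0.12,-0.16,0,0,0,0,0.12,-0.16,0,0,0,0,0,-0.06,0,0,0,0,0,0,0,0,0,0,0,0,0,0,0,0,0,0,0,0,0,0]
}}

```text
t: 19.92
position: [571.9, -122.3, 153.2]
tool_rot: [0.001, -0.007, 1.0, -0.001]
ft_force: [0.2, 4.6, -0.9]
finger_gap: -0.3
```

```bash
python3 st.py
```

```text
t 19.9167 F [ 0.2  4.6 -0.9] M [1.13 0.06 0.01] plate [ 583.58 -122.44   53.53] [  0.84 -15.07  -0.12] gap -0.25544934113804113
```

Call:
{"api": "jog_arm", "payload": {
  "rows": [0,-0.03,0,0,0,0,0,-0.03,0,0,0,0,0,0,0,0,0,0,0,0,0,0,0,0,0,0,0,0,0,0,0,0,0,0,0,0,0,0,0,0,0,0,0,0,0,0,0,0]
}}

```text
t: 20.58
position: [571.9, -122.8, 153.2]
tool_rot: [0.001, -0.008, 1.0, 0.001]
ft_force: [0.6, 9.6, 0.2]
finger_gap: -0.0
```

```bash
python3 st.py
```

```text
t 20.5833 F [0.6 9.6 0.2] M [ 2.02  0.11 -0.02] plate [ 583.54 -122.62   53.52] [  0.91 -15.08   0.04] gap -0.04257807254703134
```

At the stop (force rises with no motion). Back off and retreat, then look.

Call:
{"api": "jog_arm", "payload": {
  "rows": [0,0.1,0,0,0,0,0,0.3,0,0,0,0,0,0.3,0.1,0,0,0,0,0.2,0.4,0,0,0,0,0,0.5,0,0,0,0,0,0.5,0,0,0,0,0,0.5,0,0,0,0,0,0.4,0,0,0]
}}

```text
t: 21.25
position: [571.7, -82.0, 275.7]
tool_rot: [0.001, -0.007, 1.0, -0.003]
ft_force: [0.4, -0.0, 0.4]
finger_gap: -0.1
```

Call:
{"api": "jog_arm", "payload": {
  "rows": [0,-0.2,0,0,0,0,0,-0.2,0,0,0,0,0,-0.2,0,0,0,0,0,0,0,0,0,0,0,0,0,0,0,0,0,0,0,0,0,0,0,0,0,0,0,0,0,0,0,0,0,0]
}}

```text
t: 21.92
position: [570.5, -111.3, 272.6]
tool_rot: [-0.001, -0.007, 1.0, -0.002]
ft_force: [0.3, -0.4, -0.2]
finger_gap: 0.4
```

```bash
python3 look.py w12; python3 - <<'E'
from h import *
a=env.get_image("scene")[:,:,::-1];b=env.get_image("side")[:,:,::-1]
cv2.imwrite("pics/sc8.png",a)
cv2.imwrite("pics/sc8c.png",np.hstack([crop(a,300,260,130,130,3),crop(b,280,230,130,130,3)]))
E
```

```text
21.9167 [ 570.51 -111.32  272.59] [-8.0e-04 -7.2e-03  1.0e+00 -1.9e-03] [ 0.44  0.48 -0.45  1.95  0.3   0.77  1.41] [ 0.3 -0.4 -0.2] 0.3840098979102118
```

View pics/w12.png

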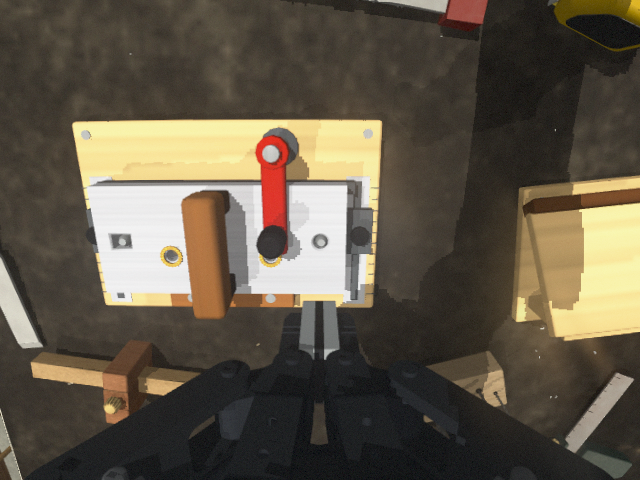

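View pics/sc8c.png

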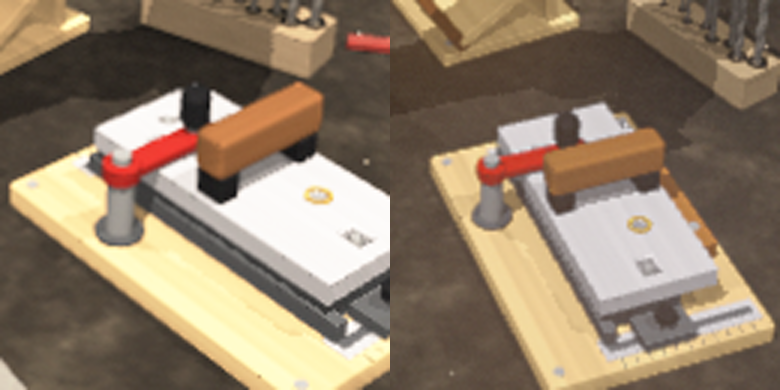

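View pics/sc8.png

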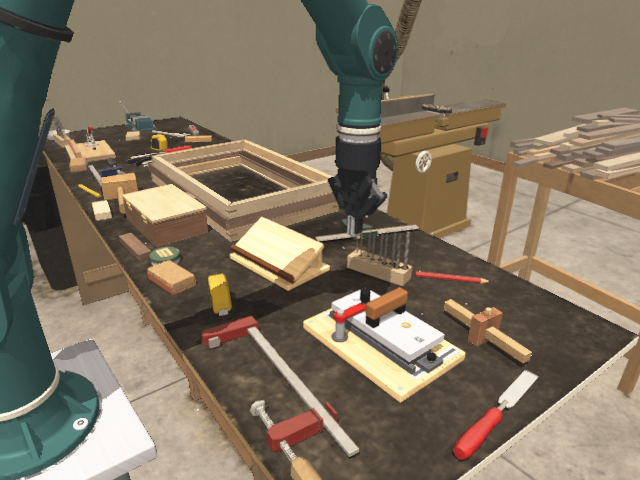

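```bash
python3 - <<'E'
from h import *
import json
j=json.load(open('pics/w12.json'));W=cam('wrist',j['pos'],j['q'])
p=atz(W,(271,153),75);k=atz(W,(272,241),99);print(p,k,np.degrees(np.arctan2(k[0]-p[0],k[1]-p[1])))
a=atz(W,(74,123),18);b=atz(W,(381,121),18);print('base yaw',np.degrees(np.arctan2(a[0]-b[0],b[1]-a[1])))
# second retreat check
print(env.observe()['joint_vel'].round(3))
env.job_done()
E
```

```text
[ 512.01040339 -146.50194051   75.        ] [ 567.85558523 -144.2057469    99.        ] 87.64548824620964
base yaw 0.7257766403556065
[ 0.    -0.003  0.004 -0.001  0.     0.001  0.002]
the job is handed in; nothing more can be done
```

The drill plate is home on both end blocks with both pins in it, and the red latch is swung over it. I handed the job in at about 22 s of the 69 s.

**What I did**
- I gripped the handle and lifted the plate off its rest. A wrist joint limit allowed only a 15° tool tilt there.
- I levelled the plate and took the pin position from a wrist view: pins at world x ≈ 583 mm, 160.6 mm apart, base yaw about 0.75°.
- I lowered the plate in small steps. It stopped hard at the expected height, the wrist force going from −5 N (the plate's weight) to about +10 N.
- I released the handle and pushed the latch knob round with the closed fingers until it stopped. The push force rose from 4.6 to 9.6 N with only 0.5 mm of movement.

**Last checks**
- **Pins:** they show inside both the hole and the slot.
- **Plate height:** the three top corners I measured came out at 56.0, 58.8 and 55.9 mm, where home is 57 mm. That spread fits the calibration error, and the latch passed over the plate freely.
- **Latch:** by sight it reads 87.6° in world axes, about 88.4° relative to the base, against 90° at its stop. The 1.6° gap is about my pixel-picking error, and the force rise also says it reached the stop.
- **Bystanders:** in the last pictures the tools and the part of the work piece I could see look unmoved. The gripper stood clear above the jig.

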